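# Square up the set-up gauge and file it in its oak well

## Task

Put the loose aluminium set-up gauge plate away. First slide it into the corner of the squaring fence, lying flush along the steel rail and pressed gently but definitely up against the face of the brass stop bar; then pick it up from there, lower it, still held, into the flared mouth of the oak well and let it go so that it lies flat on the bottom. Leave the other things on the desk where they are.

Things in the scene. Friction and masses are not known exactly. Their poses are not given: they have to be found in the camera images.
- gauge: Loose flat plate of bare aluminium, 60 mm (its x) by 150 mm (its y), 10 mm thick, 0.19 to 0.3 kg, lying flat on the desk, fine dark scale lines on top. Origin at the centre of its underside, z up. Either way round is right. It starts clear of the fence on the rail's -x side, 8 to 12 cm off and up to 20 degrees askew, beyond the stop bar's +y side.
- fence: Fixed steel squaring fence on the desk. The rail runs along its y; its working face is the plane x = 0 and looks to -x, where the plate belongs. Rail 14 mm high, 16 mm thick, in two pieces: y -40 to 45 mm and y 135 to 210 mm. Origin on the desk in the face plane, where the stop bar's face stands when fully drawn in. In the corner the plate's long side is on x = 0, its end on the stop bar.
- fence_gap (a point): Middle of the 90 mm gap between the two rail pieces, on the desk in the rail's face plane (fence x 0, y 90 mm). Here a finger can pass down beside the plate, 36 mm deep in x, to a joining strip 4 mm high (fence x 36 to 50 mm). The near piece's edge at the gap has a lead-in (8 mm back over y 33 to 45 mm), but a plate turned into the gap can still catch there.
- endstop: Fixed end stop at the fence's -y end; same origin and axes as the fence. Dark steel block (x -61 to -5, y -76 to -40 mm, 34 mm high with its brass knob) carrying a locked brass stop bar (x -56 to -6 mm, 1 to 15 mm high). The bar's flat face looks to +y and stands anywhere from y = 0 to 24 mm: set anew each time and not reported, so feel for it. It does not give; do not ram it.
- well: Fixed oak well, origin at the centre of its underside on the desk, long axis along its y. Pocket 67 mm (x) by 157 mm (y), floor 6 mm above the desk, straight walls 10 mm thick up to 30 mm above the desk. Flared guide boards stand on the walls (see its mouth). The plate may go in either way round.
- well_mouth (a point): Centre of the flared mouth, at rim height 60 mm above the desk. Guide boards 5 mm thick lean out 30 degrees from upright, from the pocket's edge at 30 mm up to the rim: one across each end, and two on each long side, 40 mm long, at the corners only. So the middle 77 mm of each long side is open above 30 mm for the fingers that hold the plate by its long sides.
- dome: Bystander: glass cutting-head dome, 80 mm across, 78 mm high, origin at its underside's centre, standing loose. Leave it.
- knob: Bystander: loose dark bakelite pointer knob, 48 mm round base, 57 mm over the pointer, 24 mm high, origin at the centre of the base. Leave it.
- adapter: Bystander: loose brass spider adapter, a ring 66 mm across with three arms, 8 mm high, origin at its underside's centre. Leave it.
Things that resemble listed ones, but are neither listed nor needed, are in the scene too. Of the things shaped like the gauge, the aluminium one is meant.

How it is judged (in metres and radians):
On the way, in this order (a step that is already met when the one before it is completed fails the run):
1. the plate lies flat on the desk, flush along the rail (within 2 mm and 0.03 rad), and is pressed against the stop bar (over 1 N) (x of gauge in the frame of fence between -0.032 and -0.027 m and angle between the y axis of gauge and the y axis of fence, either way round below 0.03 rad and height (world z) of gauge below 0.003 m and angle between gauge's own z axis and vertical below 0.03 rad and contact force between gauge and endstop above 1 N), for 0.15 s.
2. the plate is held by the fingers inside the flared mouth, its underside below the rim (contact force between the fingers and gauge above 2 N and z of gauge in the frame of well below 0.06 m and horizontal distance between gauge and well below 0.02 m), for 0.05 s.
At the end, for the whole second after the job is handed in: The plate lies flat and at rest on the floor of the oak well's pocket (underside within 3 mm of the pocket floor, within 0.04 rad of level), released; the bystanders are where they were (horizontal distance between gauge and well below 0.008 m and z of gauge in the frame of well below 0.009 m and angle between gauge's own z axis and vertical below 0.04 rad and angle between the y axis of gauge and the y axis of well, either way round below 0.1 rad and linear speed of gauge below 0.01 m/s and angular speed of gauge below 0.05 rad/s); the robot touches nothing.
It fails at once if the plate is rammed against the end stop (over 45 N) (contact force between gauge and endstop above 45 N).
It fails at once if a bystander is moved more than 20 mm (distance of any of dome, knob, adapter from where it was at the start of the episode above 0.02 m).
It also fails if it takes over 69 s, if anything falls off the work surface, if the arm or the gripper's body presses on something with over 40 N, if the wrist force passes 120 N, or if a joint passes its speed limit or range.

## Robot

A 6-joint arm with a two-finger parallel gripper is mounted at the origin on the work surface. World frame = base frame: x ahead of the robot, y to its left, z up, the work surface at z = 0. Lengths are in m, angles in degrees, forces in N, time in s.
With the tool pointing down it reaches from about 0.25 to 0.725 m from the base axis. Payload 9.7 kg.
Tool frame: the origin (TCP) lies between the finger pads; the fingertips stand 8 mm ahead of it and the grasp point (between the pads) lies 11 mm behind it; x points along the fingers, y is the direction in which the jaws open and shut, and the axes are right-handed (so a half turn about x gives the same grasp; the last joint's range is limited). The gripper opens to 85 mm and grips with 20 to 120 N. Pads are 22 mm wide; open, the fingers measure 114 mm over their backs; the gripper's body (76 mm by 85 mm) begins 54 mm behind the grasp point. The pads swing forward as they close: fully open they stand 13 mm farther back than shut.
Start: joints at [-67.781, 4.979, 10.078, 95.1, 0, 90], TCP at [0.208, -0.509, 0.206] pointing down, gripper open.
Joint ranges: [-179.16, 179.16], [-48.56, 103.87], [-65.8, 70.77], [-126.05, 130.52], [-82.76, 87.17], [-180, 180]. Speed limits (degrees/s): [127.2, 127.2, 147.25, 180, 180, 180].

## Interface

Orientations are given as [roll, pitch, yaw] about the fixed x, y, z axes, in that order (R = Rz(yaw) Ry(pitch) Rx(roll)).
In Python, from cell import bot, snapshot, workorder, spot_in, regions_of, mark_of gives the robot as it stands. The module is installed in compiled form; this text tells all that it offers.
- The arm moves only by the tool servo_tool, never from a script. Its argument "steps" is a list of rows, each an object of numbers: "dx", "dy", "dz": the shift along the tool's x, y, z in cm; "ax", "ay", "az": the turn, a rotation vector about the tool's x, y, z in degrees. In form: [{"dx": .., "dy": .., "dz": .., "ax": .., "ay": .., "az": ..}, ...]. A call has 1 to 8 rows; each row shifts and turns the pose as measured when the row begins, along the tool's axes as they then stand; what a row does not reach is not made up. A row lasts 1/12 s, in which the tool goes at most 41.7 mm and 7.16 degrees, less where a joint would pass 70% of its speed; a pose out of reach is approached as far as the arm can. A call is refused whole if a number of a shift passes 4.17 or a number of a turn 7.16, either way. A call with a gripper value outside its range is refused whole. "grip" is the closure, from 0 (fully open) to 1 (shut), set as the call begins (left out, the last holds). The fingers move at their own pace and stop on an object; "squeeze" is the grip in N (left out, the last holds). Time passes only in rows, so rows that do not move let the fingers close. It gives the time, the measured TCP pose, the force and the opening at its end, in the units of the state.
- bot.observe(): the state, without advancing time (a new reading comes with each control period).
- snapshot(name): name is "scene" or "top"; returns a dict with "color" (420x560x3 uint8, red, green, blue), "z_map" (420x560 float32, m along the optical axis (not along the pixel's ray), 0 where there is no reading), "fovy" (degrees; the focal length in pixels is half the picture's height over the tangent of half this angle, whatever the lens; pixels are square), "cx", "cy" (the principal point, pixels), "dist_coeffs" ([k1, k2, p1, p2, k3] as OpenCV has them; the pictures are not rectified), "R" (3x3) and "t" (3): a world point X has camera coordinates R X + t. Camera axes: x right, y down, z forward; pixel columns grow to the right and rows downward; lengths in m; the calibration is good to about 2 mm. A picture is of the moment at which its call begins.
- workorder.sign_off(): hands the job in, once; it reports no verdict.
Trained networks look in a picture, given as the dict that the camera call returned (one of the last four; its "shot" number tells which), for a name from the list of things; names that differ only in an ending like _2 or _b are one class to them, and where a whole thing is asked for, a point or a joint stands for the part that bears it (a point fixed in the world has none). Each returns a list of dicts, best first, with "p" (0 to 1); they miss things now and then, are a little off and sometimes report something else, mostly with a low value. They report only what shows in the picture. A call takes as long as a camera call. They do not tell look-alikes from the thing itself.
- spot_in(query, picture): "location" ([x, y, z] in m, in the coordinates of the camera as it stood for that picture, good to about 4 mm: the middle of the surface that is visible of it).
- regions_of(query, picture): "mask" (420x560 bool, what is visible of it).
- mark_of(query, picture): "location" ([x, y, z] in m, in the coordinates of the camera as it stood for that picture, good to about 4 mm: a listed point, or the origin of a listed thing).
The state is a dict: "time_s": time; "joint_positions": joint angles; "dq": joint speeds; "joint_torque": joint torques, N m; "eef_pos": TCP position; "ee_rot": TCP orientation; "contact_force": force on the tool from outside, world axes, zero at the start; "moment": the same for the moment, N m; "finger_gap": finger opening in m.
Only numpy, scipy, OpenCV 4.12 (cv2) and the standard library are available. Lean on these libraries where they do the work, as an engineer would, in place of code of your own. Each camera call takes 0.05 s, during which the arm holds its last target.

## Working session

There is one attempt and no reset: what is moved stays moved. The work goes in short steps, Python scripts to look and compute and a tool call to move; the robot and the scene stay as the last step left them, time stands still between calls to the robot, and variables do not carry over. Pictures are saved under pics/ and viewed, and the job is handed in when it is done.

Besides the shell and the picture viewer there is one more tool, called after "Request:" as name([rows], argument=value, ...), one row to a line, values as JSON. servo_tool: Moves the arm, as the interface text tells. Its arguments: {"type":"object","properties":{"steps":{"type":"array","items":{"type":"object","properties":{"dx":{"type":"number"},"dy":{"type":"number"},"dz":{"type":"number"},"ax":{"type":"number"},"ay":{"type":"number"},"az":{"type":"number"}}}},"grip":{"type":"number"},"squeeze":{"type":"number"}},"required":["steps"]}

```bash
mkdir -p pics; cat > h.py <<'E'
import numpy as np, cv2
from cell import bot, snapshot, workorder, spot_in, regions_of, mark_of
from scipy.spatial.transform import Rotation as Ro
def K(p):
    h=p['color'].shape[0]; f=h/2/np.tan(np.radians(p['fovy'])/2)
    return np.array([[f,0,p['cx']],[0,f,p['cy']],[0,0,1.]])
def c2w(p,X): return np.asarray(p['R']).T@(np.asarray(X)-np.asarray(p['t']))
def pix2w(p,uv,z=None):
    """intersect pixels with plane z, or use the depth map"""
    uv=np.atleast_2d(np.asarray(uv,float))
    n=cv2.undistortPoints(uv.reshape(-1,1,2),K(p),np.array(p['dist_coeffs'],float)).reshape(-1,2)
    d=np.c_[n,np.ones(len(n))]
    R=np.asarray(p['R']);t=np.asarray(p['t'])
    if z is None:
        zz=p['z_map'][uv[:,1].astype(int),uv[:,0].astype(int)]
        return (d*zz[:,None]-t)@R
    C=-R.T@t; D=d@R
    s=(z-C[2])/D[:,2]
    return C+D*s[:,None]
def w2pix(p,X):
    X=np.atleast_2d(np.asarray(X,float))
    return cv2.projectPoints(X,cv2.Rodrigues(np.asarray(p['R'],float))[0],np.asarray(p['t'],float),K(p),np.array(p['dist_coeffs'],float))[0].reshape(-1,2)
def save(p,n): cv2.imwrite('pics/'+n,p['color'][:,:,::-1])
E
python3 - <<'E'
from h import *
print(bot.observe())
a=snapshot('top');b=snapshot('scene')
save(a,'top0.png');save(b,'scene0.png')
for nm,p in(('top',a),('scene',b)):
  print(nm,-np.array(p['R']).T@p['t'])
  for q in['gauge','fence','fence_gap','endstop','well','well_mouth','dome','knob','adapter']:
    print(q,[(round(r['p'],2),c2w(p,r['location']).round(3).tolist()) for r in mark_of(q,p)][:4])
E
```

```text
{'time_s': 0.0, 'joint_positions': array([-6.77825123e+01,  5.01281866e+00,  1.00335646e+01,  9.50982824e+01,
        9.15035377e-04,  8.99983297e+01]), 'dq': array([ 0.00414233,  0.0704066 ,  0.03685667, -0.01616155,  0.02853791,
        0.00599536]), 'joint_torque': array([ 1.94723005e-03, -5.20385635e+01,  4.64802969e+01,  1.62334606e-02,
        1.57253289e-04,  2.33425021e-05]), 'eef_pos': array([ 0.20787502, -0.50892498,  0.20505863]), 'ee_rot': array([-90.67780642,  89.92245814, 111.54135097]), 'contact_force': array([-0.2157008 ,  1.40043885,  0.16361485]), 'moment': array([-0.02540695, -0.02173871, -0.00720207]), 'finger_gap': 0.0852235249242625}
top [0.34394772 0.02800414 0.94908052]
gauge [(0.84, [0.329, 0.207, -0.0]), (0.71, [0.411, 0.41, 0.003])]
fence [(0.82, [0.591, 0.006, 0.002])]
fence_gap []
endstop [(0.92, [0.589, 0.002, 0.002]), (0.74, [0.708, -0.159, -0.002])]
well [(0.76, [0.524, -0.322, -0.001])]
well_mouth [(0.69, [0.523, -0.318, 0.063])]
dome [(0.95, [0.708, -0.159, 0.0])]
knob [(0.87, [0.393, -0.161, 0.003]), (0.33, [0.589, 0.006, 0.003])]
adapter [(0.63, [0.394, -0.054, 0.002]), (0.34, [0.709, -0.162, -0.0])]
scene [ 1.33289954 -0.62402241  0.9517455 ]
gauge [(0.98, [0.513, 0.196, 0.004]), (0.74, [0.408, 0.41, 0.001]), (0.65, [0.332, 0.206, 0.005])]
fence [(0.69, [0.587, 0.002, 0.0])]
fence_gap [(0.62, [0.599, 0.093, 0.001])]
endstop [(0.66, [0.592, 0.0, 0.001])]
well [(0.89, [0.527, -0.318, -0.001])]
well_mouth [(0.62, [0.521, -0.322, 0.063])]
dome [(0.67, [0.517, 0.201, 0.002]), (0.56, [0.705, -0.167, 0.005])]
knob [(0.58, [0.395, -0.163, -0.005])]
adapter [(0.73, [0.393, -0.058, 0.002])]
```

View pics/top0.png

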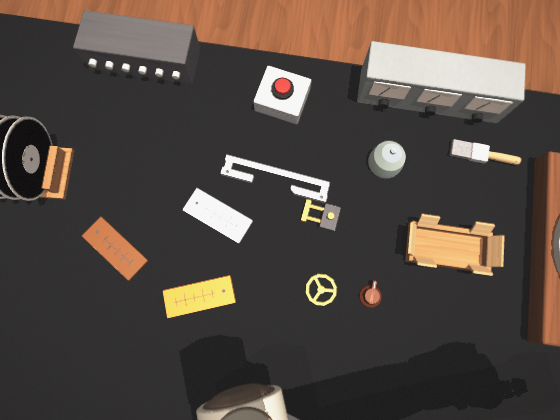

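View pics/scene0.png

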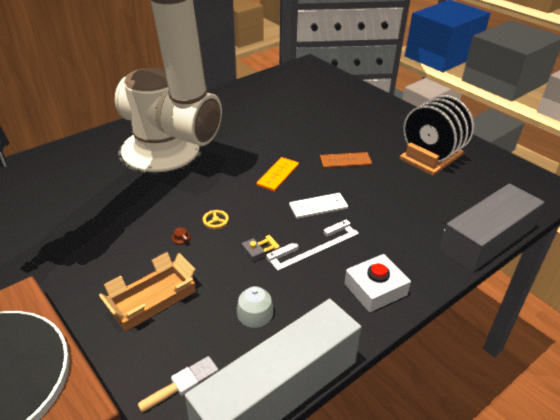

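```bash
python3 - <<'E'
from h import *
p=snapshot('top')
c=p['color'][140:270,170:360]
cv2.imwrite('pics/crop1.png',cv2.resize(c[:,:,::-1],None,fx=4,fy=4,interpolation=cv2.INTER_CUBIC))
c=p['color'][200:290,390:520]
cv2.imwrite('pics/crop2.png',cv2.resize(c[:,:,::-1],None,fx=5,fy=5,interpolation=cv2.INTER_CUBIC))
# gauge by colour
im=p['color'].astype(int)
m=((im.min(2)>110)).astype(np.uint8); 
n,l,s,ce=cv2.connectedComponentsWithStats(m)
for i in range(1,n):
  if s[i,4]>60 and 200<s[i,0]+s[i,2]<350 and 140<s[i,1]<260:
    ys,xs=np.where(l==i); W=pix2w(p,np.c_[xs,ys],0.012)
    r=cv2.minAreaRect((W[:,:2]*1000).astype(np.float32)); print(s[i],r, W[:,2].mean(), pix2w(p,np.c_[xs,ys])[:,2].mean())
    print(cv2.boxPoints(r).round(1).tolist())
for q in['gauge','fence','well','endstop']:
  for r in regions_of(q,p)[:3]:
    ys,xs=np.where(r['mask']); print(q,r['p'],xs.min(),xs.max(),ys.min(),ys.max())
E
```

```text
[ 220  154  110   48 1356] ((624.3216552734375, 85.15052032470703), (251.73854064941406, 49.27186584472656), 83.53746032714844) 0.012000000000000009 0.011599548682508084
[[585.7000122070312, -37.099998474121094], [634.5999755859375, -42.70000076293945], [663.0, 207.39999389648438], [614.0, 213.0]]
[ 183  188   70   55 1800] ((516.891357421875, 200.1503143310547), (151.91152954101562, 61.51279067993164), 68.61176300048828) 0.01200000000000001 0.015955931258184553
[[460.6000061035156, 140.60000610351562], [517.7999877929688, 118.19999694824219], [573.2000122070312, 259.70001220703125], [516.0, 282.1000061035156]]
[301 200  39  31 531] ((555.7149658203125, -29.04364013671875), (78.94136810302734, 54.77729415893555), 83.65563201904297) 0.01200000000000001 0.021127334127022425
[[524.0999755859375, -65.19999694824219], [578.5999755859375, -71.30000305175781], [587.2999877929688, 7.199999809265137], [532.9000244140625, 13.199999809265137]]
gauge 0.72 83 145 218 279
gauge 0.72 306 335 274 305
gauge 0.66 163 234 276 317
fence 0.56 220 329 155 202
well 0.9 406 504 214 275
endstop 0.67 301 340 200 231
```

```bash
sleep 0.1
```

```text
(no output)
```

View pics/crop1.png

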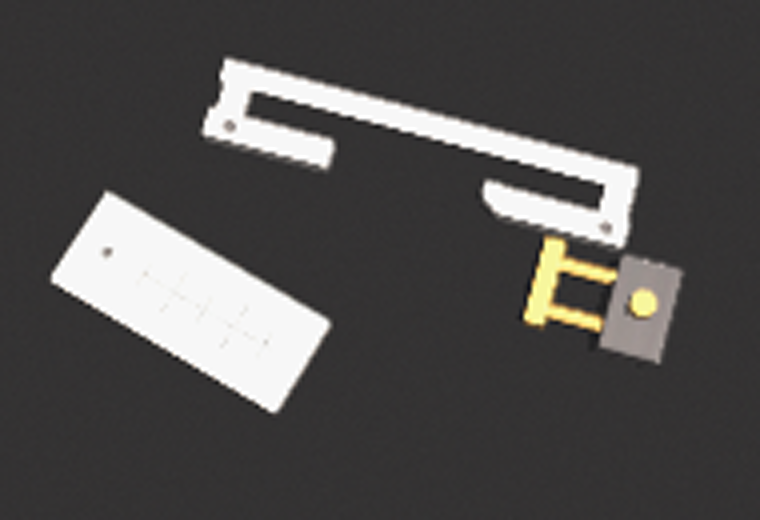

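View pics/crop2.png

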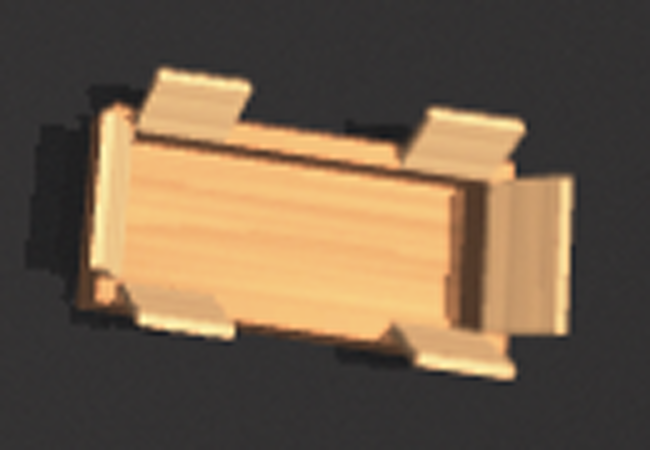

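```bash
cat >> h.py <<'E'
def Rt(s): return Ro.from_euler('xyz',s['ee_rot'],degrees=True).as_matrix()
def F(yaw,o):
    c,s=np.cos(np.radians(yaw)),np.sin(np.radians(yaw))
    return lambda P:(np.atleast_2d(P)/1000.@np.array([[c,s,0],[-s,c,0],[0,0,1]]))+np.array(o)
def box(x0,x1,y0,y1,z): return np.array([[x0,y0,z],[x1,y0,z],[x1,y1,z],[x0,y1,z]],float)
def lines(img,p,T,polys,col,sc,off):
    for P in polys:
        q=((w2pix(p,T(P))-off)*sc+sc/2).astype(np.int32)
        cv2.polylines(img,[q.reshape(-1,1,2)],True,col,1)
def crop(p,u0,u1,v0,v1,sc):
    return cv2.resize(p['color'][v0:v1,u0:u1,::-1],None,fx=sc,fy=sc,interpolation=cv2.INTER_CUBIC),np.array([u0,v0])
FEN=[box(0,16,-40,45,14),box(0,16,135,210,14),box(36,50,-40,210,4)]
END=[box(-61,-5,-76,-40,20),box(-56,-6,4,4,15)]
WEL=[box(-33.5,33.5,-78.5,78.5,30),box(-43.5,43.5,-88.5,88.5,30),box(-33.5,33.5,-78.5,78.5,6)]+[box(sx*33.5,sx*50.8,sy*38.5,sy*78.5,30)*1. for sx in(1,-1) for sy in (1,-1)]
for k in range(3,7):
    WEL[k][1:3,2]=60
WEL+= [np.array([[-33.5,s*78.5,30],[33.5,s*78.5,30],[33.5,s*95.8,60],[-33.5,s*95.8,60.]]) for s in(1,-1)]
GAU=[box(-30,30,-75,75,10)]
E
python3 - <<'E'
from h import *
s=bot.observe(); print(Rt(s).round(3))
a=snapshot('top');b=snapshot('scene')
import sys
for p,nm,A,B in((a,'t',(170,360,140,270,4),(390,520,200,290,6)),(b,'s',(220,380,180,280,5),(90,210,245,335,6))):
  im,o=crop(p,*A)
  T=F(-6.46,[.5902,.0026,0]); lines(im,p,T,FEN+END,(0,0,255),A[4],o)
  lines(im,p,F(-21.4,[.5169,.2001,0]),GAU,(0,200,0),A[4],o)
  cv2.imwrite('pics/ov1%s.png'%nm,im)
  im,o=crop(p,*B)
  lines(im,p,F(-6.5,[.525,-.320,0]),WEL,(0,0,255),B[4],o)
  cv2.imwrite('pics/ov2%s.png'%nm,im)
E
```

```text
[[-0.     0.378 -0.926]
 [ 0.    -0.926 -0.378]
 [-1.    -0.     0.   ]]
```

View pics/ov1t.png

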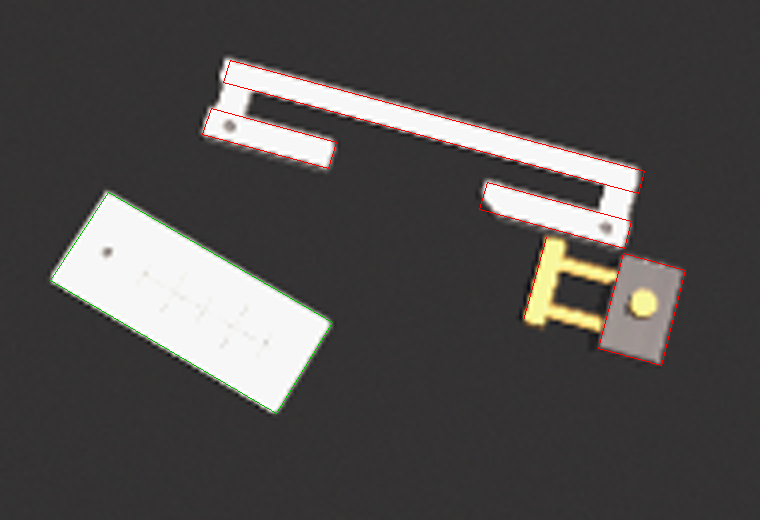

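View pics/ov1s.png

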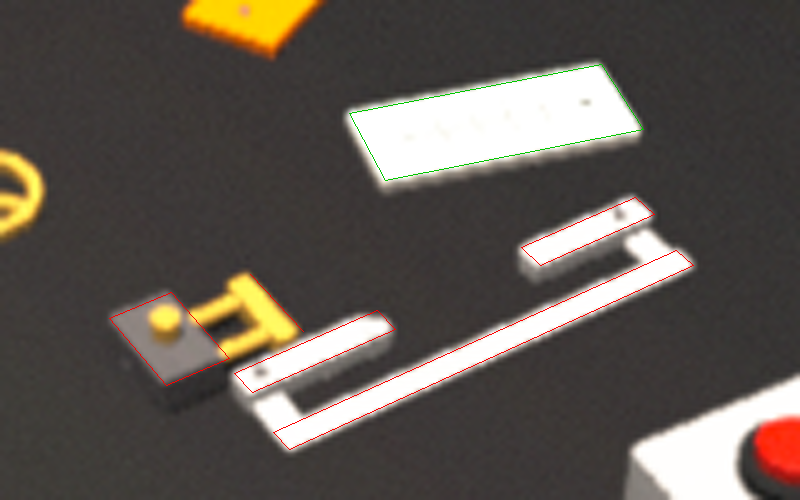

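View pics/ov2t.png

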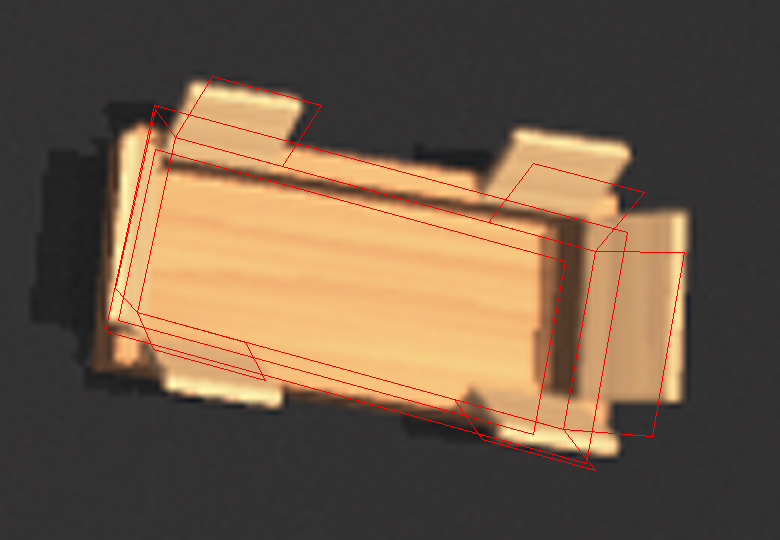

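View pics/ov2s.png

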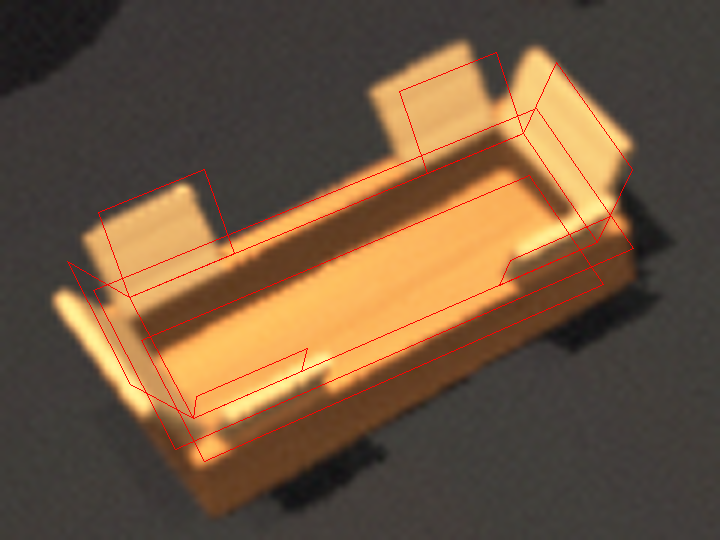

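Request:
servo_tool([
  {"ax": -6.63},
  {"ax": -6.63},
  {"ax": -6.63},
  {"ax": -6.63},
  {"ax": -6.63},
  {"ax": -6.63},
  {"ax": -6.63},
], grip=0, squeeze=25)

```text
invalid input at $.steps[0]: expected keys dx, dy, dz, ax, ay, az
```

```bash
cat >> h.py <<'E'
def go(tgt,ang=None):
    """print needed shift in tool axes (cm) and turn ax (deg) to get TCP at tgt and jaw axis at world angle ang"""
    s=bot.observe();R=Rt(s);d=R.T@(np.array(tgt)-s['eef_pos'])*100
    a=np.degrees(np.arctan2(R[1,1],R[0,1]))
    print('t',round(s['time_s'],2),'pos',s['eef_pos'].round(4),'jaw',a.round(2),'tilt z',R[2].round(4),'F',s['contact_force'].round(1),'gap',round(s['finger_gap'],4))
    print('shift cm',d.round(2),'ax', None if ang is None else -round((ang-a+90)%180-90,2))
E
python3 - <<'E'
from h import *
go([.5169,.2001,.12],-21.4)
a=snapshot('top');b=snapshot('scene')
for p,nm,B in((a,'t',(390,520,200,290,6)),(b,'s',(90,210,245,335,6))):
  im,o=crop(p,*B)
  lines(im,p,F(1,[.528,-.320,0]),WEL,(0,0,255),B[4],o)
  cv2.imwrite('pics/ov3%s.png'%nm,im)
E
```

```text
t 1.35 pos [ 0.208  -0.5092  0.2058] jaw -67.78 tilt z [-1.  0. -0.] F [ 0.3 -0.4  0.3] gap 0.0856
shift cm [  8.58 -53.98 -55.42] ax -46.38
```

View pics/ov3t.png

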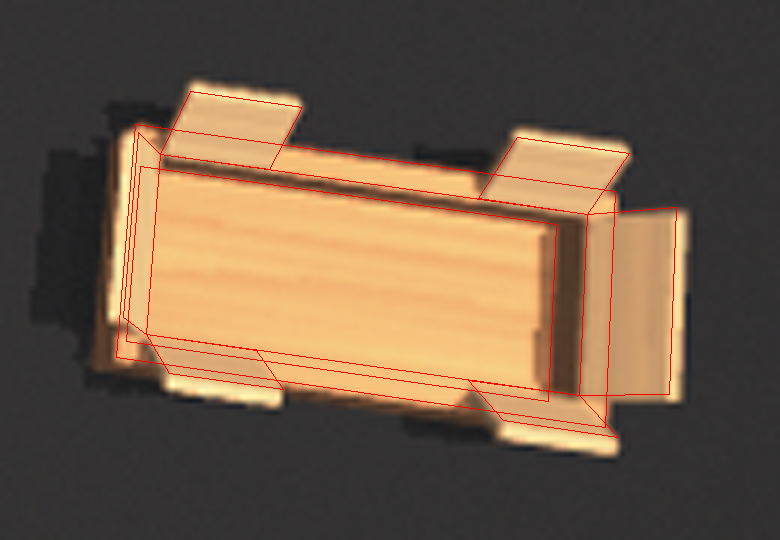

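View pics/ov3s.png

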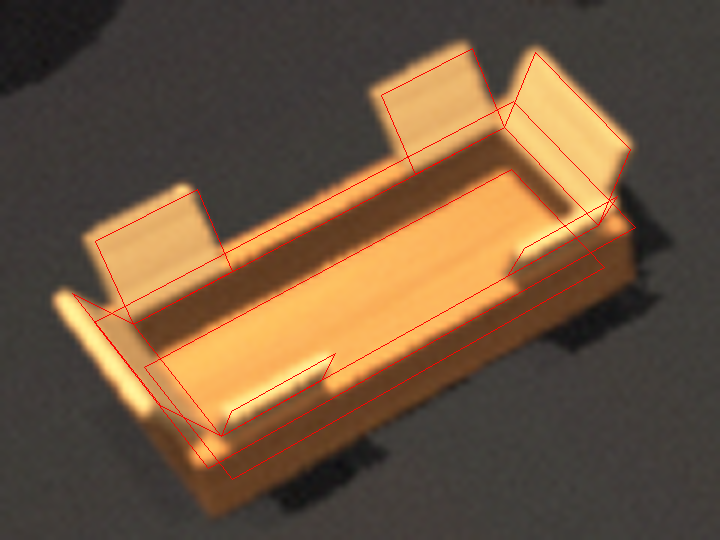

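Request:
servo_tool([
  {"dx": 0, "dy": 0, "dz": 0, "ax": -6.63, "ay": 0, "az": 0},
  {"dx": 0, "dy": 0, "dz": 0, "ax": -6.63, "ay": 0, "az": 0},
  {"dx": 0, "dy": 0, "dz": 0, "ax": -6.63, "ay": 0, "az": 0},
  {"dx": 0, "dy": 0, "dz": 0, "ax": -6.63, "ay": 0, "az": 0},
  {"dx": 0, "dy": 0, "dz": 0, "ax": -6.63, "ay": 0, "az": 0},
  {"dx": 0, "dy": 0, "dz": 0, "ax": -6.63, "ay": 0, "az": 0},
  {"dx": 0, "dy": 0, "dz": 0, "ax": -6.63, "ay": 0, "az": 0},
], grip=0, squeeze=25)

```text
time_s: 2.03
eef_pos: [0.208, -0.5092, 0.2058]
ee_rot: [-101.2, 90.0, 149.3]
contact_force: [-0.2, -0.3, -0.1]
finger_gap: 0.0855
```

```bash
python3 - <<'E'
from h import *
go([.5169,.2001,.12],-21.4)
E
```

```text
t 2.03 pos [ 0.208  -0.5092  0.2058] jaw -19.5 tilt z [-1. -0. -0.] F [-0.2 -0.3 -0.1] gap 0.0855
shift cm [  8.58   5.45 -77.17] ax 1.9
```

Request:
servo_tool([
  {"dx": 0, "dy": 0.27, "dz": -3.86, "ax": 1.9, "ay": 0, "az": 0},
  {"dx": 0, "dy": 0.27, "dz": -3.86, "ax": 0, "ay": 0, "az": 0},
  {"dx": 0, "dy": 0.27, "dz": -3.86, "ax": 0, "ay": 0, "az": 0},
  {"dx": 0, "dy": 0.27, "dz": -3.86, "ax": 0, "ay": 0, "az": 0},
  {"dx": 0, "dy": 0.27, "dz": -3.86, "ax": 0, "ay": 0, "az": 0},
  {"dx": 0, "dy": 0.27, "dz": -3.86, "ax": 0, "ay": 0, "az": 0},
  {"dx": 0, "dy": 0.27, "dz": -3.86, "ax": 0, "ay": 0, "az": 0},
  {"dx": 0, "dy": 0.27, "dz": -3.86, "ax": 0, "ay": 0, "az": 0},
])

```text
time_s: 2.7
eef_pos: [0.3374, -0.222, 0.2027]
ee_rot: [-127.8, 89.9, 121.0]
contact_force: [1.1, -0.8, 0.5]
finger_gap: 0.0848
```

Request:
servo_tool([
  {"dx": 0, "dy": 0.27, "dz": -3.86, "ax": 0, "ay": 0, "az": 0},
  {"dx": 0, "dy": 0.27, "dz": -3.86, "ax": 0, "ay": 0, "az": 0},
  {"dx": 0, "dy": 0.27, "dz": -3.86, "ax": 0, "ay": 0, "az": 0},
  {"dx": 0, "dy": 0.27, "dz": -3.86, "ax": 0, "ay": 0, "az": 0},
  {"dx": 0, "dy": 0.27, "dz": -3.86, "ax": 0, "ay": 0, "az": 0},
  {"dx": 0, "dy": 0.27, "dz": -3.86, "ax": 0, "ay": 0, "az": 0},
  {"dx": 0, "dy": 0.27, "dz": -3.86, "ax": 0, "ay": 0, "az": 0},
  {"dx": 0, "dy": 0.27, "dz": -3.86, "ax": 0, "ay": 0, "az": 0},
])

```text
time_s: 3.37
eef_pos: [0.4723, 0.074, 0.2057]
ee_rot: [109.8, 89.6, -1.5]
contact_force: [0.7, -0.2, 0.6]
finger_gap: 0.0851
```

```bash
python3 - <<'E'
from h import *
go([.5169,.2001,.08],-21.4)
E
```

```text
t 3.37 pos [0.4723 0.074  0.2057] jaw -21.26 tilt z [-1.      0.0067 -0.0024] F [ 0.7 -0.2  0.6] gap 0.0851
shift cm [ 12.6   -0.5  -13.34] ax 0.14
```

Request:
servo_tool([
  {"dx": 2.5, "dy": -0.1, "dz": -2.6, "ax": 0.14, "ay": -0.14, "az": -0.38},
  {"dx": 2.5, "dy": -0.1, "dz": -2.6, "ax": 0, "ay": 0, "az": 0},
  {"dx": 2.5, "dy": -0.1, "dz": -2.6, "ax": 0, "ay": 0, "az": 0},
  {"dx": 2.0, "dy": -0.1, "dz": -2.6, "ax": 0, "ay": 0, "az": 0},
  {"dx": 2.0, "dy": -0.1, "dz": -2.6, "ax": 0, "ay": 0, "az": 0},
  {"dx": 0, "dy": 0, "dz": 0, "ax": 0, "ay": 0, "az": 0},
])

```text
time_s: 3.87
eef_pos: [0.5191, 0.211, 0.0868]
ee_rot: [127.2, 89.7, 16.2]
contact_force: [-0.0, -0.2, -0.6]
finger_gap: 0.0855
```

```bash
cat >> h.py <<'E'
_go=go
def go(t,ang=None):
    _go(t,ang); R=Rt(bot.observe()); print('level: ay %.2f az %.2f'%(np.degrees(R[2,2]),-np.degrees(R[2,1])))
E
python3 - <<'E'
from h import *
go([.5169,.2001,.006],-21.4)
p=snapshot('scene');save(p,'s1.png')
E
```

```text
t 3.87 pos [0.5191 0.211  0.0868] jaw -20.99 tilt z [-1.      0.0042 -0.0032] F [-0.  -0.2 -0.6] gap 0.0855
shift cm [8.07 0.15 1.12] ax 0.41
level: ay -0.18 az -0.24
```

View pics/s1.png

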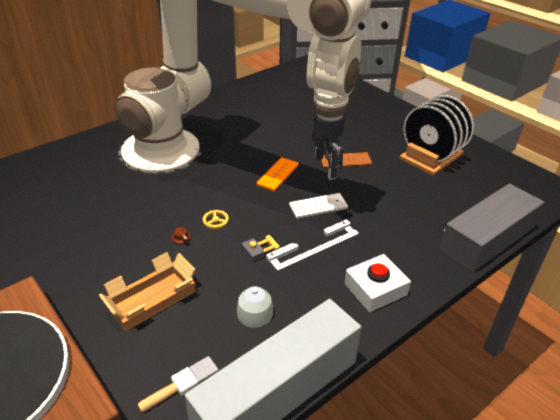

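Request:
servo_tool([
  {"dx": 1.5, "dy": 0.05, "dz": 0.4, "ax": 0.41, "ay": -0.18, "az": -0.24},
  {"dx": 1.5, "dy": 0.05, "dz": 0.4, "ax": 0, "ay": 0, "az": 0},
  {"dx": 1.5, "dy": 0.05, "dz": 0.3, "ax": 0, "ay": 0, "az": 0},
  {"dx": 1.5, "dy": 0, "dz": 0, "ax": 0, "ay": 0, "az": 0},
  {"dx": 1.0, "dy": 0, "dz": 0, "ax": 0, "ay": 0, "az": 0},
  {"dx": 0.4, "dy": 0, "dz": 0, "ax": 0, "ay": 0, "az": 0},
  {"dx": 0, "dy": 0, "dz": 0, "ax": 0, "ay": 0, "az": 0},
])

```text
time_s: 4.5
eef_pos: [0.5182, 0.1964, 0.0174]
ee_rot: [119.2, 89.6, 7.7]
contact_force: [-0.7, 0.1, -0.5]
finger_gap: 0.0854
```

```bash
python3 - <<'E'
from h import *
go([.5169,.2001,.006],-21.4)
E
```

```text
t 4.5 pos [0.5182 0.1964 0.0174] jaw -21.46 tilt z [-1.      0.0059 -0.0033] F [-0.7  0.1 -0.5] gap 0.0854
shift cm [ 1.14 -0.26 -0.29] ax -0.06
level: ay -0.19 az -0.34
```

Request:
servo_tool([
  {"dx": 0.6, "dy": -0.2, "dz": -0.25, "ax": 0, "ay": -0.19, "az": -0.34},
  {"dx": 0.5, "dy": 0, "dz": 0, "ax": 0, "ay": 0, "az": 0},
  {"dx": 0, "dy": 0, "dz": 0, "ax": 0, "ay": 0, "az": 0},
  {"dx": 0, "dy": 0, "dz": 0, "ax": 0, "ay": 0, "az": 0},
])

```text
time_s: 4.83
eef_pos: [0.5187, 0.1999, 0.0084]
ee_rot: [135.4, 89.8, 23.9]
contact_force: [-0.3, 0.2, 0.8]
finger_gap: 0.0857
```

Request:
servo_tool([
  {"dx": 0, "dy": 0, "dz": 0, "ax": 0, "ay": 0, "az": 0},
  {"dx": 0, "dy": 0, "dz": 0, "ax": 0, "ay": 0, "az": 0},
  {"dx": 0, "dy": 0, "dz": 0, "ax": 0, "ay": 0, "az": 0},
  {"dx": 0, "dy": 0, "dz": 0, "ax": 0, "ay": 0, "az": 0},
], grip=0.4, squeeze=25)

```text
time_s: 5.17
eef_pos: [0.5193, 0.2003, 0.0095]
ee_rot: [134.2, 89.7, 22.7]
contact_force: [0.2, -0.4, 0.9]
finger_gap: 0.0513
```

```bash
python3 - <<'E'
from h import *
go([.5169,.2001,.006],-21.4)
E
```

```text
t 5.17 pos [0.5193 0.2003 0.0095] jaw -21.46 tilt z [-1.      0.0032 -0.0031] F [ 0.2 -0.4  0.9] gap 0.0513
shift cm [ 0.35 -0.22  0.11] ax -0.06
level: ay -0.18 az -0.18
```

Request:
servo_tool([
  {"dx": 0, "dy": 0, "dz": 0, "ax": 0, "ay": 0, "az": 0},
  {"dx": 0, "dy": 0, "dz": 0, "ax": 0, "ay": 0, "az": 0},
  {"dx": 0, "dy": -0.2, "dz": 0.1, "ax": 0, "ay": -0.18, "az": -0.18},
  {"dx": 0.3, "dy": 0, "dz": 0, "ax": 0, "ay": 0, "az": 0},
  {"dx": 0.4, "dy": 0, "dz": 0, "ax": 0, "ay": 0, "az": 0},
  {"dx": 0, "dy": 0, "dz": 0, "ax": 0, "ay": 0, "az": 0},
], grip=0)

```text
time_s: 5.67
eef_pos: [0.517, 0.2002, 0.0023]
ee_rot: [108.8, 90.0, -2.6]
contact_force: [0.2, -0.1, -0.2]
finger_gap: 0.0853
```

```bash
python3 - <<'E'
from h import *
go([.5169,.2001,.003],-21.4)
E
```

```text
t 5.67 pos [0.517  0.2002 0.0023] jaw -21.46 tilt z [-1.e+00  3.e-04 -1.e-04] F [ 0.2 -0.1 -0.2] gap 0.0853
shift cm [-0.07 -0.01  0.01] ax -0.06
level: ay -0.01 az -0.02
```

Request:
servo_tool([
  {"dx": 0, "dy": 0, "dz": 0, "ax": 0, "ay": 0, "az": 0},
  {"dx": 0, "dy": 0, "dz": 0, "ax": 0, "ay": 0, "az": 0},
  {"dx": 0, "dy": 0, "dz": 0, "ax": 0, "ay": 0, "az": 0},
  {"dx": 0, "dy": 0, "dz": 0, "ax": 0, "ay": 0, "az": 0},
], grip=0.4, squeeze=25)

```text
time_s: 6.0
eef_pos: [0.5167, 0.2001, 0.0016]
ee_rot: [-44.8, 90.0, -156.2]
contact_force: [0.4, 0.6, 0.9]
finger_gap: 0.0513
```

```bash
python3 - <<'E'
from h import *
go([.5169,.2001,.003],-6.5)
for f in('top','scene'):
  p=snapshot(f);save(p,'g1%s.png'%f)
  im,o=crop(p,*((230,400,100,240,4) if f=='scene' else (170,340,140,280,4)));cv2.imwrite('pics/g1%s.png'%f,im)
E
```

```text
t 6.0 pos [0.5167 0.2001 0.0016] jaw -21.46 tilt z [-1.e+00 -5.e-04  5.e-04] F [0.4 0.6 0.9] gap 0.0513
shift cm [-0.14  0.02 -0.01] ax -14.96
level: ay 0.03 az 0.03
```

View pics/g1scene.png

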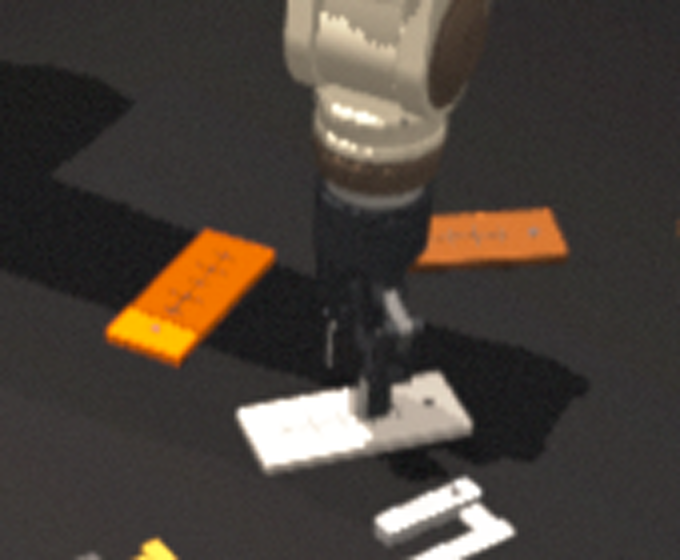

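View pics/g1top.png

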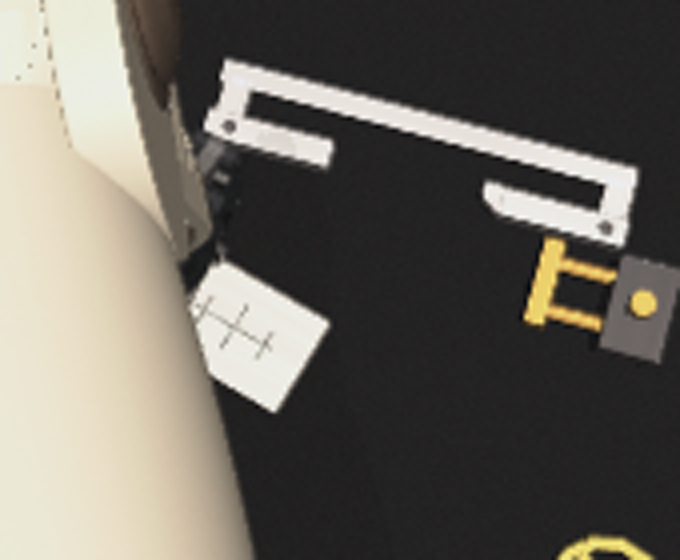

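```bash
python3 - <<'E'
from h import *
p=snapshot('scene')
for v in range(186,220,2):
  print(v,[tuple((pix2w(p,[u,v])[0]*1000).round().astype(int)) for u in (313,316,319,322,325)])
im,o=crop(p,290,360,150,230,9)
tp=lambda y:p
s=bot.observe();R=Rt(s)
X=s['eef_pos']; pts=[X,X-0.011*R[:,0],X+.008*R[:,0],X+.0256*R[:,1]+.008*R[:,0],X-.0256*R[:,1]+.008*R[:,0]]
for q in w2pix(p,pts): cv2.circle(im,tuple(((q-o)*9+4).astype(int)),4,(0,0,255),-1)
cv2.imwrite('pics/g2.png',im)
E
```

```text
186 [(np.int64(494), np.int64(196), np.int64(59)), (np.int64(490), np.int64(211), np.int64(50)), (np.int64(538), np.int64(174), np.int64(97)), (np.int64(543), np.int64(181), np.int64(96)), (np.int64(568), np.int64(166), np.int64(119))]
188 [(np.int64(494), np.int64(196), np.int64(53)), (np.int64(494), np.int64(208), np.int64(47)), (np.int64(495), np.int64(219), np.int64(42)), (np.int64(543), np.int64(182), np.int64(89)), (np.int64(569), np.int64(165), np.int64(113))]
190 [(np.int64(488), np.int64(203), np.int64(38)), (np.int64(495), np.int64(207), np.int64(41)), (np.int64(496), np.int64(218), np.int64(36)), (np.int64(548), np.int64(177), np.int64(88)), (np.int64(569), np.int64(166), np.int64(106))]
192 [(np.int64(491), np.int64(201), np.int64(34)), (np.int64(494), np.int64(209), np.int64(33)), (np.int64(469), np.int64(246), np.int64(0)), (np.int64(546), np.int64(179), np.int64(79)), (np.int64(569), np.int64(166), np.int64(99))]
194 [(np.int64(464), np.int64(227), np.int64(-2)), (np.int64(468), np.int64(235), np.int64(-3)), (np.int64(477), np.int64(238), np.int64(1)), (np.int64(548), 
[... 2171 characters left out ...]

214 [(np.int64(535), np.int64(163), np.int64(4)), (np.int64(539), np.int64(171), np.int64(3)), (np.int64(540), np.int64(181), np.int64(-2)), (np.int64(544), np.int64(189), np.int64(-4)), (np.int64(549), np.int64(195), np.int64(-3))]
216 [(np.int64(539), np.int64(160), np.int64(2)), (np.int64(540), np.int64(170), np.int64(-3)), (np.int64(545), np.int64(177), np.int64(-3)), (np.int64(553), np.int64(180), np.int64(0)), (np.int64(556), np.int64(188), np.int64(-2))]
218 [(np.int64(543), np.int64(156), np.int64(-1)), (np.int64(548), np.int64(162), np.int64(-1)), (np.int64(553), np.int64(169), np.int64(-1)), (np.int64(560), np.int64(173), np.int64(2)), (np.int64(563), np.int64(182), np.int64(-1))]
```

View pics/g2.png

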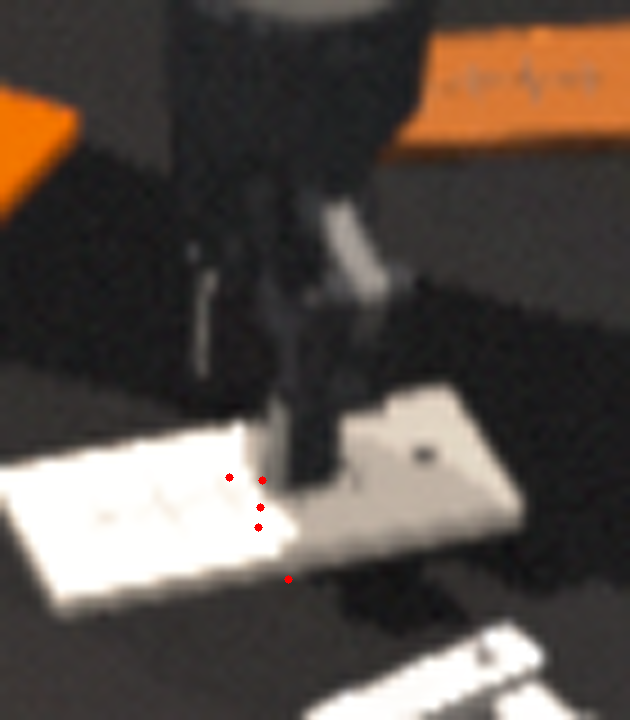

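Request:
servo_tool([
  {"dx": 0, "dy": 0, "dz": 0, "ax": 0, "ay": 0, "az": 0},
  {"dx": 0, "dy": 0, "dz": 0, "ax": 0, "ay": 0, "az": 0},
  {"dx": 0.6, "dy": 0, "dz": 0, "ax": 0, "ay": 0, "az": 0},
  {"dx": 0.6, "dy": 0, "dz": 0, "ax": 0, "ay": 0, "az": 0},
  {"dx": 0.5, "dy": 0, "dz": 0, "ax": 0, "ay": 0, "az": 0},
  {"dx": 0, "dy": 0, "dz": 0, "ax": 0, "ay": 0, "az": 0},
], grip=0)

```text
time_s: 6.65
eef_pos: [0.5169, 0.2001, -0.0168]
ee_rot: [69.2, 90.0, -42.3]
contact_force: [0.3, 0.2, -1.0]
finger_gap: 0.0851
```

```bash
python3 - <<'E'
from h import *
go([.5169,.2001,-.02],-21.4)
p=snapshot('scene')
im,o=crop(p,290,360,150,230,9)
cv2.imwrite('pics/g3.png',im)
ys,xs=np.mgrid[170:225,300:345]
uv=np.c_[xs.ravel(),ys.ravel()];W=pix2w(p,uv)*1000
s=bot.observe();R=Rt(s)
L=(W/1000-s['eef_pos'])@R*1000
col=p['color'][uv[:,1],uv[:,0]].max(1)
m=(W[:,2]>16)&(W[:,2]<70)
for lo,hi in((-60,-40),(-40,-20),(-20,0),(0,20),(20,40),(40,70)):
  k=m&(L[:,1]>lo)&(L[:,1]<hi)
  if k.sum()>3: print(lo,hi,k.sum(),'minz',np.percentile(W[k,2],[0,5,20]).round(),'y',np.percentile(L[k,1],[5,50,95]).round(),'zt',np.percentile(L[k,2],[5,50,95]).round())
E
```

```text
t 6.65 pos [ 0.5169  0.2001 -0.0168] jaw -21.46 tilt z [-1.e+00  1.e-04  0.e+00] F [ 0.3  0.2 -1. ] gap 0.0851
shift cm [0.32 0.   0.  ] ax -0.06
level: ay 0.00 az -0.00
-60 -40 88 minz [23. 24. 29.] y [-48. -44. -40.] zt [-9.  3. 11.]
-40 -20 6 minz [33. 34. 36.] y [-40. -38. -37.] zt [-7.  2. 12.]
40 70 80 minz [24. 27. 32.] y [45. 53. 60.] zt [-6.  6. 12.]
```

View pics/g3.png

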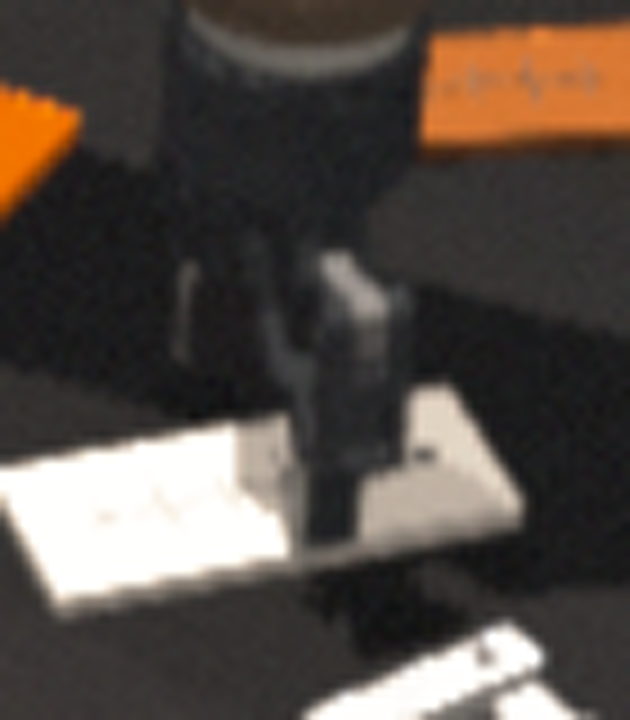

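Request:
servo_tool([
  {"dx": 0.5, "dy": 0, "dz": 0, "ax": 0, "ay": 0, "az": 0},
  {"dx": 0.4, "dy": 0, "dz": 0, "ax": 0, "ay": 0, "az": 0},
  {"dx": 0.3, "dy": 0, "dz": 0, "ax": 0, "ay": 0, "az": 0},
  {"dx": 0, "dy": 0, "dz": 0, "ax": 0, "ay": 0, "az": 0},
])

```text
time_s: 7.03
eef_pos: [0.5169, 0.2002, -0.0298]
ee_rot: [35.6, 90.0, -75.9]
contact_force: [-0.6, -0.3, -0.7]
finger_gap: 0.0855
```

Request:
servo_tool([
  {"dx": 0, "dy": 0, "dz": 0, "ax": 0, "ay": 0, "az": 0},
  {"dx": 0, "dy": 0, "dz": 0, "ax": 0, "ay": 0, "az": 0},
  {"dx": 0, "dy": 0, "dz": 0, "ax": 0, "ay": 0, "az": 0},
  {"dx": 0, "dy": 0, "dz": 0, "ax": 0, "ay": 0, "az": 0},
], grip=0.4, squeeze=25)

```text
time_s: 7.37
eef_pos: [0.517, 0.2002, -0.0297]
ee_rot: [85.9, 90.0, -25.5]
contact_force: [-0.3, 0.1, -1.6]
finger_gap: 0.0591
```

```bash
python3 - <<'E'
from h import *
go([.5169,.2001,-.02],-6.5)
p=snapshot('scene')
im,o=crop(p,290,360,150,230,9)
cv2.imwrite('pics/g4.png',im)
E
```

```text
t 7.37 pos [ 0.517   0.2002 -0.0297] jaw -21.46 tilt z [-1.e+00  1.e-04  0.e+00] F [-0.3  0.1 -1.6] gap 0.0591
shift cm [-0.97 -0.01  0.01] ax -14.96
level: ay 0.00 az -0.01
```

View pics/g4.png

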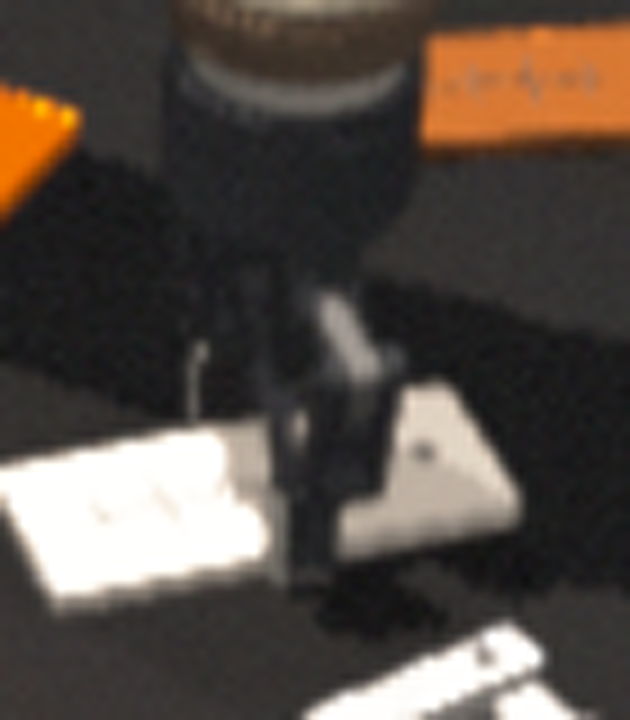

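Request:
servo_tool([
  {"dx": 0, "dy": 0, "dz": 1.0, "ax": -4, "ay": 0, "az": 0},
  {"dx": 0, "dy": 0, "dz": 1.0, "ax": -4, "ay": 0, "az": 0},
  {"dx": 0, "dy": 0, "dz": 1.0, "ax": -4, "ay": 0, "az": 0},
  {"dx": 0, "dy": 0, "dz": 1.0, "ax": -3, "ay": 0, "az": 0},
  {"dx": 0, "dy": 0, "dz": 0, "ax": 0, "ay": 0, "az": 0},
])

```text
time_s: 7.83
eef_pos: [0.5061, 0.1615, -0.0297]
ee_rot: [169.8, 89.9, 74.1]
contact_force: [0.4, -0.4, -1.7]
finger_gap: 0.0591
```

```bash
cat >> h.py <<'E'
FY=-6.46;FO=np.array([.5902,.0026,0])
def fx(x,y,z): return F(FY,FO)([x,y,z])[0]
def infence():
    s=bot.observe();d=(s['eef_pos']-FO)*1000;a=np.radians(FY)
    ex=np.array([np.cos(a),np.sin(a)]);ey=np.array([-ex[1],ex[0]])
    f=s['contact_force'][:2]
    print('fence xy',(d[:2]@ex).round(1),(d[:2]@ey).round(1),'force xy',(f@ex).round(1),(f@ey).round(1))
E
python3 - <<'E'
from h import *
infence(); go(fx(-95,95,-.03*1000),FY)
E
```

```text
fence xy -101.5 148.4 force xy 0.5 -0.4
t 7.83 pos [ 0.5061  0.1615 -0.0297] jaw -5.69 tilt z [-1.0e+00  2.0e-04 -1.1e-03] F [ 0.4 -0.4 -1.7] gap 0.0591
shift cm [0.02 0.57 5.35] ax 0.77
level: ay -0.06 az -0.01
```

Request:
servo_tool([
  {"dx": 0, "dy": 0.1, "dz": 1.4, "ax": 0.7, "ay": -0.06, "az": 0},
  {"dx": 0, "dy": 0.2, "dz": 1.4, "ax": 0, "ay": 0, "az": 0},
  {"dx": 0, "dy": 0.2, "dz": 1.3, "ax": 0, "ay": 0, "az": 0},
  {"dx": 0, "dy": 0.5, "dz": 1.2, "ax": 0, "ay": 0, "az": 0},
  {"dx": 0, "dy": 1.2, "dz": 0, "ax": 0, "ay": 0, "az": 0},
  {"dx": 0, "dy": 1.2, "dz": 0, "ax": 0, "ay": 0, "az": 0},
  {"dx": 0, "dy": 0, "dz": 0, "ax": 0, "ay": 0, "az": 0},
])

```text
time_s: 8.42
eef_pos: [0.5348, 0.1008, -0.0295]
ee_rot: [-179.6, 89.9, 83.5]
contact_force: [0.6, 0.4, -1.7]
finger_gap: 0.0592
```

```bash
python3 - <<'E'
from h import *
infence(); go(fx(-36,95,-.03*1000),FY)
for f,c in(('top',(180,350,140,270,4)),('scene',(240,360,170,270,6))):
  p=snapshot(f); im,o=crop(p,*c); lines(im,p,F(FY,FO),FEN+END,(0,0,255),c[4],o)
  s=bot.observe();R=Rt(s);a=np.degrees(np.arctan2(R[1,1],R[0,1]))
  lines(im,p,F(a,[*s['eef_pos'][:2],0]),GAU,(0,200,0),c[4],o)
  cv2.imwrite('pics/h1%s.png'%f,im)
E
```

```text
fence xy -66.1 91.4 force xy 0.5 0.4
t 8.42 pos [ 0.5348  0.1008 -0.0295] jaw -6.89 tilt z [-1.     -0.     -0.0012] F [ 0.6  0.4 -1.7] gap 0.0592
shift cm [ 0.05  3.   -0.39] ax -0.43
level: ay -0.07 az 0.00
```

View pics/h1scene.png

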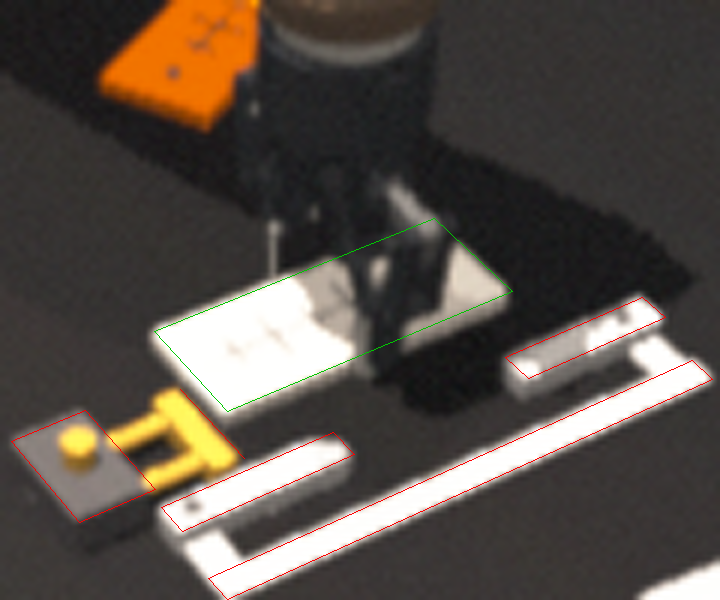

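View pics/h1top.png

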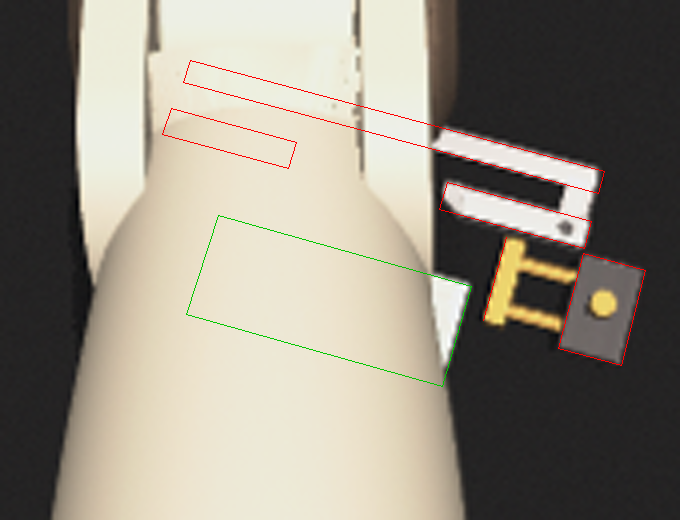

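Request:
servo_tool([
  {"dx": 0, "dy": 0.8, "dz": -0.2, "ax": -0.43, "ay": -0.07, "az": 0},
  {"dx": 0, "dy": 0.8, "dz": -0.1, "ax": 0, "ay": 0, "az": 0},
  {"dx": 0, "dy": 0.6, "dz": 0, "ax": 0, "ay": 0, "az": 0},
  {"dx": 0, "dy": 0.4, "dz": 0, "ax": 0, "ay": 0, "az": 0},
  {"dx": 0, "dy": 0, "dz": 0, "ax": 0, "ay": 0, "az": 0},
])

```text
time_s: 8.93
eef_pos: [0.5596, 0.1015, -0.0297]
ee_rot: [-79.6, 89.8, -176.0]
contact_force: [-0.3, -2.3, 0.2]
finger_gap: 0.0592
```

```bash
python3 - <<'E'
from h import *
infence(); go(fx(-30,95,-.03*1000),FY)
E
```

```text
fence xy -41.5 94.8 force xy -0.0 -2.3
t 8.93 pos [ 0.5596  0.1015 -0.0297] jaw -6.39 tilt z [-1.0e+00 -3.1e-03  6.0e-04] F [-0.3 -2.3  0.2] gap 0.0592
shift cm [ 0.03  1.15 -0.02] ax 0.07
level: ay 0.03 az 0.18
```

Request:
servo_tool([
  {"dx": 0, "dy": 0.4, "dz": 0, "ax": 0, "ay": 0, "az": 0.18},
  {"dx": 0, "dy": 0.3, "dz": 0, "ax": 0, "ay": 0, "az": 0},
  {"dx": 0, "dy": 0.2, "dz": 0, "ax": 0, "ay": 0, "az": 0},
  {"dx": 0, "dy": 0.1, "dz": 0, "ax": 0, "ay": 0, "az": 0},
])

```text
time_s: 9.27
eef_pos: [0.5699, 0.1005, -0.0298]
ee_rot: [-50.0, 90.0, -146.4]
contact_force: [-1.8, -0.4, -0.0]
finger_gap: 0.0592
```

```bash
python3 - <<'E'
from h import *
infence(); go(fx(-30,95,-.03*1000),FY)
E
```

```text
fence xy -31.2 95.0 force xy -1.8 -0.6
t 9.27 pos [ 0.5699  0.1005 -0.0298] jaw -6.37 tilt z [-1.e+00 -7.e-04  6.e-04] F [-1.8 -0.4 -0. ] gap 0.0592
shift cm [0.02 0.12 0.  ] ax 0.09
level: ay 0.03 az 0.04
```

Request:
servo_tool([
  {"dx": 0, "dy": 0.1, "dz": 0, "ax": 0, "ay": 0, "az": 0},
  {"dx": 0, "dy": 0.1, "dz": 0, "ax": 0, "ay": 0, "az": 0},
])

```text
time_s: 9.43
eef_pos: [0.5716, 0.1004, -0.0298]
ee_rot: [-75.0, 89.9, -171.4]
contact_force: [-8.3, 0.9, 4.7]
finger_gap: 0.0587
```

```bash
python3 - <<'E'
from h import *
infence(); go(fx(-30,95,-.03*1000),FY)
E
```

```text
fence xy -29.4 95.1 force xy -8.4 -0.1
t 9.43 pos [ 0.5716  0.1004 -0.0298] jaw -6.37 tilt z [-1.0e+00 -1.4e-03  4.0e-04] F [-8.3  0.9  4.7] gap 0.0587
shift cm [ 0.02 -0.06  0.01] ax 0.09
level: ay 0.02 az 0.08
```

Request:
servo_tool([
  {"dx": 0, "dy": 0, "dz": 0.3, "ax": 0, "ay": 0, "az": 0},
  {"dx": 0, "dy": 0, "dz": 0.3, "ax": 0, "ay": 0, "az": 0},
  {"dx": 0, "dy": 0, "dz": 0.2, "ax": 0, "ay": 0, "az": 0},
])

```text
time_s: 9.68
eef_pos: [0.5706, 0.0933, -0.0297]
ee_rot: [-126.3, 89.9, 137.4]
contact_force: [-0.2, 0.5, -0.1]
finger_gap: 0.0596
```

```bash
python3 - <<'E'
from h import *
infence(); go(fx(-30,79,-.03*1000),FY)
E
```

```text
fence xy -29.7 87.9 force xy -0.3 0.5
t 9.68 pos [ 0.5706  0.0933 -0.0297] jaw -6.3 tilt z [-1.     -0.002  -0.0015] F [-0.2  0.5 -0.1] gap 0.0596
shift cm [ 0.03 -0.03  0.89] ax 0.16
level: ay -0.08 az 0.12
```

Request:
servo_tool([
  {"dx": 0, "dy": 0.02, "dz": 0.2, "ax": 0, "ay": 0, "az": 0},
  {"dx": 0, "dy": 0.02, "dz": 0.2, "ax": 0, "ay": 0, "az": 0},
  {"dx": 0, "dy": 0.02, "dz": 0.1, "ax": 0, "ay": 0, "az": 0},
])

```text
time_s: 9.93
eef_pos: [0.57, 0.0882, -0.0297]
ee_rot: [-134.2, 89.8, 129.5]
contact_force: [-2.4, 4.2, 0.2]
finger_gap: 0.0593
```

```bash
python3 - <<'E'
from h import *
infence(); go(fx(-30,79,-.03*1000),FY)
E
```

```text
fence xy -29.7 82.8 force xy -2.9 3.9
t 9.93 pos [ 0.57    0.0882 -0.0297] jaw -6.3 tilt z [-1.     -0.003  -0.0029] F [-2.4  4.2  0.2] gap 0.0593
shift cm [ 0.03 -0.03  0.38] ax 0.16
level: ay -0.17 az 0.17
```

Request:
servo_tool([
  {"dx": 0, "dy": 0, "dz": 0.1, "ax": 0, "ay": 0, "az": 0},
  {"dx": 0, "dy": 0, "dz": 0.1, "ax": 0, "ay": 0, "az": 0},
])

```text
time_s: 10.1
eef_pos: [0.5697, 0.086, -0.0297]
ee_rot: [-135.3, 89.8, 128.4]
contact_force: [-1.8, 2.4, -0.0]
finger_gap: 0.059
```

```bash
python3 - <<'E'
from h import *
infence(); go(fx(-30,79,-.03*1000),FY)
E
```

```text
fence xy -29.7 80.5 force xy -2.0 2.2
t 10.1 pos [ 0.5697  0.086  -0.0297] jaw -6.31 tilt z [-1.    -0.003 -0.003] F [-1.8  2.4 -0. ] gap 0.059
shift cm [ 0.03 -0.03  0.15] ax 0.15
level: ay -0.17 az 0.17
```

Request:
servo_tool([
  {"dx": 0, "dy": 0, "dz": 0.1, "ax": 0, "ay": 0, "az": 0},
  {"dx": 0, "dy": 0, "dz": 0.1, "ax": 0, "ay": 0, "az": 0},
])

```text
time_s: 10.27
eef_pos: [0.5695, 0.0838, -0.0297]
ee_rot: [-137.4, 89.8, 126.3]
contact_force: [-1.3, 7.5, 0.1]
finger_gap: 0.0591
```

```bash
python3 - <<'E'
from h import *
infence(); go(fx(-30,79,-.03*1000),FY)
E
```

```text
fence xy -29.7 78.4 force xy -2.1 7.3
t 10.27 pos [ 0.5695  0.0838 -0.0297] jaw -6.31 tilt z [-1.     -0.0029 -0.0032] F [-1.3  7.5  0.1] gap 0.0591
shift cm [ 0.03 -0.03 -0.06] ax 0.15
level: ay -0.18 az 0.17
```

Request:
servo_tool([
  {"dx": 0, "dy": 0, "dz": 0.07, "ax": 0, "ay": 0, "az": 0},
  {"dx": 0, "dy": 0, "dz": 0.05, "ax": 0, "ay": 0, "az": 0},
])

```text
time_s: 10.43
eef_pos: [0.5695, 0.0839, -0.0297]
ee_rot: [-155.0, 89.6, 108.7]
contact_force: [-2.5, 6.3, -0.3]
finger_gap: 0.0592
```

```bash
python3 - <<'E'
from h import *
infence(); go(fx(-30,79,-.03*1000),FY)
E
```

```text
fence xy -29.7 78.5 force xy -3.2 6.0
t 10.43 pos [ 0.5695  0.0839 -0.0297] jaw -6.28 tilt z [-1.     -0.003  -0.0063] F [-2.5  6.3 -0.3] gap 0.0592
shift cm [ 0.03 -0.03 -0.05] ax 0.18
level: ay -0.36 az 0.17
```

Request:
servo_tool([
  {"dx": 0, "dy": 0.03, "dz": 0.1, "ax": 0, "ay": -0.2, "az": 0.1},
  {"dx": 0, "dy": 0.03, "dz": 0.12, "ax": 0, "ay": -0.1, "az": 0},
  {"dx": 0, "dy": 0, "dz": 0.12, "ax": 0, "ay": -0.1, "az": 0},
  {"dx": 0, "dy": 0, "dz": 0.12, "ax": 0, "ay": -0.1, "az": 0},
])

```text
time_s: 10.77
eef_pos: [0.5695, 0.0839, -0.0297]
ee_rot: [-159.9, 89.6, 103.9]
contact_force: [-1.6, 9.8, -1.0]
finger_gap: 0.059
```

```bash
python3 - <<'E'
from h import *
infence(); go(fx(-30,79,-.03*1000),FY)
for f,c in(('top',(180,350,140,270,4)),('scene',(240,360,170,270,6))):
  p=snapshot(f); im,o=crop(p,*c); lines(im,p,F(FY,FO),FEN+END,(0,0,255),c[4],o)
  s=bot.observe();R=Rt(s);a=np.degrees(np.arctan2(R[1,1],R[0,1]))
  lines(im,p,F(a,[*s['eef_pos'][:2],0]),GAU,(0,200,0),c[4],o)
  cv2.imwrite('pics/h2%s.png'%f,im)
print(bot.observe()['contact_force'])
E
```

```text
fence xy -29.7 78.5 force xy -2.7 9.6
t 10.77 pos [ 0.5695  0.0839 -0.0297] jaw -6.18 tilt z [-1.     -0.0026 -0.007 ] F [-1.6  9.8 -1. ] gap 0.059
shift cm [ 0.04 -0.03 -0.05] ax 0.28
level: ay -0.40 az 0.15
[-2.13112884  8.75356724 -1.0488078 ]
```

View pics/h2scene.png

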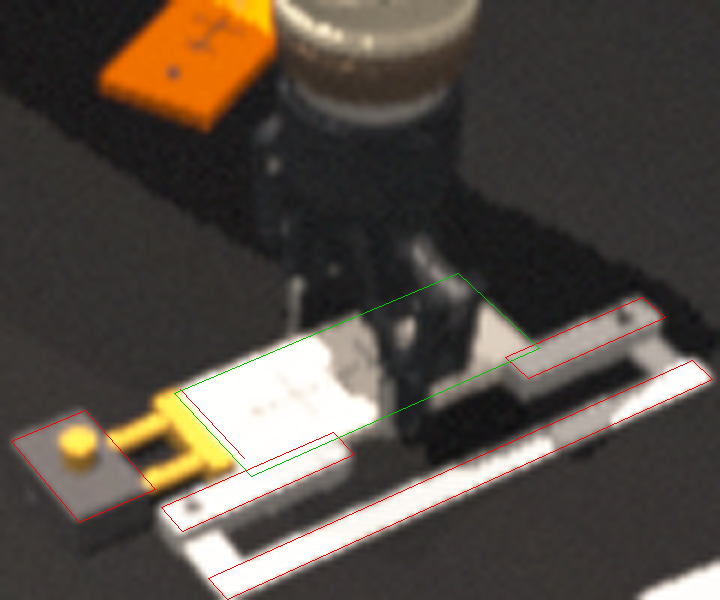

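Request:
servo_tool([
  {"dx": 0, "dy": 0, "dz": 0, "ax": 0, "ay": 0, "az": 0},
  {"dx": 0, "dy": 0, "dz": 0, "ax": 0, "ay": 0, "az": 0},
  {"dx": 0, "dy": -0.03, "dz": -0.15, "ax": 0, "ay": -0.3, "az": 0.1},
  {"dx": -0.4, "dy": -0.03, "dz": 0, "ax": 0, "ay": 0, "az": 0},
  {"dx": -1.0, "dy": -0.1, "dz": 0, "ax": 0, "ay": 0, "az": 0},
  {"dx": -1.5, "dy": 0, "dz": 0, "ax": 0, "ay": 0, "az": 0},
  {"dx": -2.0, "dy": 0, "dz": 0, "ax": 0, "ay": 0, "az": 0},
], squeeze=40)

```text
time_s: 11.45
eef_pos: [0.5656, 0.0834, 0.0172]
ee_rot: [-55.2, 89.5, -151.4]
contact_force: [0.0, -0.4, -2.2]
finger_gap: 0.0593
```

```bash
python3 - <<'E'
from h import *
infence(); go([.528,-.3205,.065],1)
p=snapshot('scene');save(p,'i1.png')
E
```

```text
fence xy -33.6 77.5 force xy 0.1 -0.4
t 11.45 pos [0.5656 0.0834 0.0172] jaw -6.24 tilt z [-1.     -0.0065  0.0045] F [ 0.  -0.4 -2.2] gap 0.0593
shift cm [-4.6   0.62 40.58] ax -7.24
level: ay 0.26 az 0.37
```

View pics/i1.png

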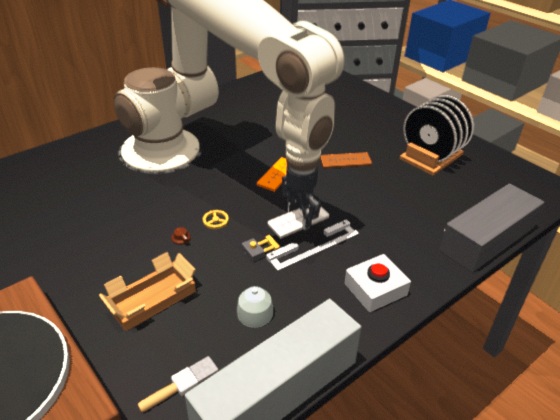

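Request:
servo_tool([
  {"dx": -2.5, "dy": 0, "dz": 0, "ax": 0, "ay": 0.26, "az": 0.37},
  {"dx": -2.5, "dy": 0, "dz": 0.5, "ax": 0, "ay": 0, "az": 0},
  {"dx": -0.5, "dy": 0, "dz": 1.5, "ax": -2.4, "ay": 0, "az": 0},
  {"dx": 0, "dy": 0, "dz": 2.5, "ax": -2.4, "ay": 0, "az": 0},
  {"dx": 0, "dy": 0, "dz": 2.8, "ax": -2.4, "ay": 0, "az": 0},
  {"dx": 0, "dy": 0, "dz": 2.8, "ax": 0, "ay": 0, "az": 0},
  {"dx": 0, "dy": 0, "dz": 2.8, "ax": 0, "ay": 0, "az": 0},
  {"dx": 0, "dy": 0, "dz": 2.8, "ax": 0, "ay": 0, "az": 0},
])

```text
time_s: 12.17
eef_pos: [0.5684, -0.0752, 0.0871]
ee_rot: [86.8, 88.9, -1.4]
contact_force: [1.5, -0.6, -1.2]
finger_gap: 0.0587
```

```bash
python3 - <<'E'
from h import *
infence(); go([.528,-.3205,.065],1)
E
```

```text
fence xy -13.0 -79.7 force xy 1.6 -0.5
t 12.17 pos [ 0.5684 -0.0752  0.0871] jaw 1.83 tilt z [-0.9998  0.0186  0.001 ] F [ 1.5 -0.6 -1.2] gap 0.0587
shift cm [ 2.15 -4.86 24.39] ax 0.83
level: ay 0.06 az -1.07
```

Request:
servo_tool([
  {"dx": 0, "dy": -0.6, "dz": 2.8, "ax": 0.8, "ay": 0, "az": -1.0},
  {"dx": 0, "dy": -0.6, "dz": 2.8, "ax": 0, "ay": 0, "az": 0},
  {"dx": 0, "dy": -0.6, "dz": 2.8, "ax": 0, "ay": 0, "az": 0},
  {"dx": 0, "dy": -0.6, "dz": 2.8, "ax": 0, "ay": 0, "az": 0},
  {"dx": 0, "dy": -0.6, "dz": 2.8, "ax": 0, "ay": 0, "az": 0},
  {"dx": 0, "dy": -0.6, "dz": 2.8, "ax": 0, "ay": 0, "az": 0},
  {"dx": 0, "dy": -0.6, "dz": 2.5, "ax": 0, "ay": 0, "az": 0},
  {"dx": 0, "dy": -0.3, "dz": 2.0, "ax": 0, "ay": 0, "az": 0},
])

```text
time_s: 12.83
eef_pos: [0.5255, -0.3034, 0.0909]
ee_rot: [43.1, 89.5, -46.0]
contact_force: [0.7, -0.8, -2.6]
finger_gap: 0.0591
```

```bash
python3 - <<'E'
from h import *
go([.528,-.3205,.065],1)
E
```

```text
t 12.83 pos [ 0.5255 -0.3034  0.0909] jaw 0.95 tilt z [-1.      0.0061  0.0065] F [ 0.7 -0.8 -2.6] gap 0.0591
shift cm [2.6 0.2 1.7] ax -0.05
level: ay 0.38 az -0.35
```

Request:
servo_tool([
  {"dx": 0.4, "dy": 0.1, "dz": 0.8, "ax": 0, "ay": 0.38, "az": -0.35},
  {"dx": 0.4, "dy": 0.1, "dz": 0.6, "ax": 0, "ay": 0, "az": 0},
  {"dx": 0, "dy": 0, "dz": 0.2, "ax": 0, "ay": 0, "az": 0},
  {"dx": 0, "dy": 0, "dz": 0, "ax": 0, "ay": 0, "az": 0},
])

```text
time_s: 13.17
eef_pos: [0.5271, -0.3243, 0.0827]
ee_rot: [9.7, 89.9, -79.6]
contact_force: [0.8, -0.3, -2.2]
finger_gap: 0.0587
```

```bash
python3 - <<'E'
from h import *
go([.528,-.3205,.003],1)
for f,c in(('top',(380,530,190,300,5)),('scene',(90,220,210,335,5))):
  p=snapshot(f); im,o=crop(p,*c); lines(im,p,F(1,[.528,-.3205,0]),WEL,(0,0,255),c[4],o)
  s=bot.observe();R=Rt(s);a=np.degrees(np.arctan2(R[1,1],R[0,1]))
  lines(im,p,F(a,s['eef_pos']+[0,0,.030]),GAU,(0,200,0),c[4],o)
  cv2.imwrite('pics/j1%s.png'%f,im)
E
```

```text
t 13.17 pos [ 0.5271 -0.3243  0.0827] jaw 0.67 tilt z [-1.0e+00  2.0e-04  1.1e-03] F [ 0.8 -0.3 -2.2] gap 0.0587
shift cm [ 7.97  0.09 -0.39] ax -0.33
level: ay 0.06 az -0.01
```

View pics/j1scene.png

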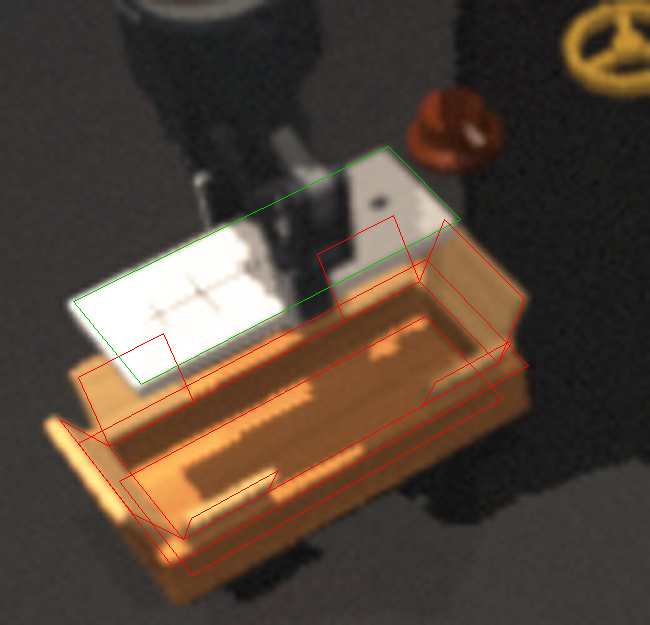

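View pics/j1top.png

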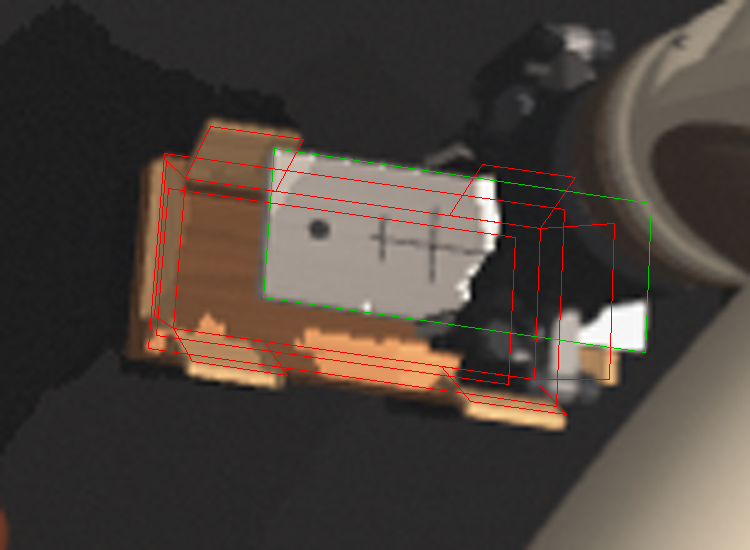

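Request:
servo_tool([
  {"dx": 1.5, "dy": 0.09, "dz": -0.39, "ax": -0.33, "ay": 0.06, "az": 0},
  {"dx": 1.5, "dy": 0, "dz": 0, "ax": 0, "ay": 0, "az": 0},
  {"dx": 1.5, "dy": 0, "dz": 0, "ax": 0, "ay": 0, "az": 0},
  {"dx": 0.5, "dy": 0, "dz": 0, "ax": 0, "ay": 0, "az": 0},
])

```text
time_s: 13.6
eef_pos: [0.5308, -0.3161, 0.0342]
ee_rot: [66.2, 89.7, -22.4]
contact_force: [0.1, 0.6, -2.3]
finger_gap: 0.0586
```

```bash
python3 - <<'E'
from h import *
go([.528,-.3205,.003],1)
E
```

```text
t 13.6 pos [ 0.5308 -0.3161  0.0342] jaw 1.36 tilt z [-1.      0.0044  0.0019] F [ 0.1  0.6 -2.3] gap 0.0586
shift cm [ 3.12 -0.3   0.42] ax 0.36
level: ay 0.11 az -0.25
```

Request:
servo_tool([
  {"dx": 0.4, "dy": -0.25, "dz": 0.35, "ax": 0.3, "ay": 0.1, "az": -0.25},
  {"dx": 0.3, "dy": 0, "dz": 0, "ax": 0, "ay": 0, "az": 0},
  {"dx": 0, "dy": 0, "dz": 0, "ax": 0, "ay": 0, "az": 0},
])

```text
time_s: 13.85
eef_pos: [0.5285, -0.3178, 0.0267]
ee_rot: [-117.3, 89.9, 153.9]
contact_force: [0.6, 0.9, -2.2]
finger_gap: 0.0587
```

```bash
python3 - <<'E'
from h import *
go([.528,-.3205,.003],1)
E
```

```text
t 13.85 pos [ 0.5285 -0.3178  0.0267] jaw 1.19 tilt z [-1.0e+00 -1.2e-03 -6.0e-04] F [ 0.6  0.9 -2.2] gap 0.0587
shift cm [ 2.37 -0.05  0.27] ax 0.19
level: ay -0.04 az 0.07
```

Request:
servo_tool([
  {"dx": 0.6, "dy": -0.05, "dz": 0.2, "ax": 0.1, "ay": 0, "az": 0.07},
  {"dx": 0.6, "dy": 0, "dz": 0.1, "ax": 0, "ay": 0, "az": 0},
  {"dx": 0.5, "dy": 0, "dz": 0, "ax": 0, "ay": 0, "az": 0},
  {"dx": 0.3, "dy": 0, "dz": 0, "ax": 0, "ay": 0, "az": 0},
  {"dx": 0, "dy": 0, "dz": 0, "ax": 0, "ay": 0, "az": 0},
])

```text
time_s: 14.27
eef_pos: [0.529, -0.3218, 0.0069]
ee_rot: [69.2, 89.8, -19.7]
contact_force: [-0.1, 0.5, -2.0]
finger_gap: 0.0584
```

```bash
python3 - <<'E'
from h import *
go([.528,-.3205,-.001],1)
for f,c in(('top',(380,530,190,300,5)),('scene',(90,220,210,335,5))):
  p=snapshot(f); im,o=crop(p,*c)
  cv2.imwrite('pics/k1%s.png'%f,im)
E
```

```text
t 14.27 pos [ 0.529  -0.3218  0.0069] jaw 1.07 tilt z [-1.      0.0028  0.0011] F [-0.1  0.5 -2. ] gap 0.0584
shift cm [ 0.79 -0.1  -0.13] ax 0.07
level: ay 0.06 az -0.16
```

View pics/k1scene.png

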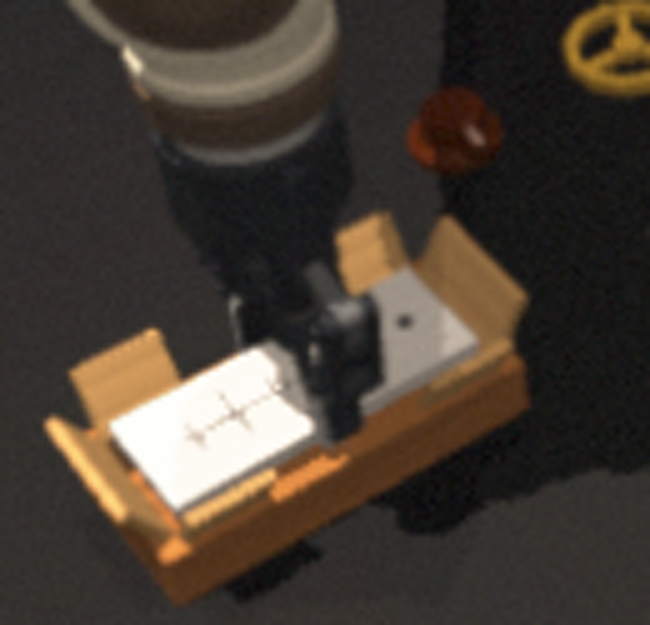

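View pics/k1top.png

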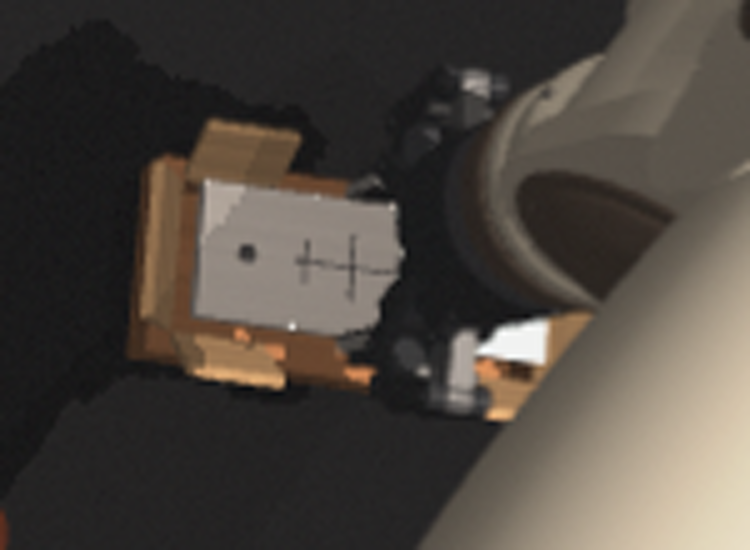

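Request:
servo_tool([
  {"dx": 0.3, "dy": -0.08, "dz": -0.1, "ax": 0, "ay": 0.06, "az": -0.16},
  {"dx": 0.2, "dy": 0, "dz": 0, "ax": 0, "ay": 0, "az": 0},
  {"dx": 0.1, "dy": 0, "dz": 0, "ax": 0, "ay": 0, "az": 0},
  {"dx": 0, "dy": 0, "dz": 0, "ax": 0, "ay": 0, "az": 0},
])

```text
time_s: 14.7
eef_pos: [0.5288, -0.321, 0.0018]
ee_rot: [55.4, 89.9, -33.5]
contact_force: [0.3, 0.0, -1.9]
finger_gap: 0.0588
```

```bash
python3 - <<'E'
from h import *
go([.528,-.3205,-.001],1)
E
```

```text
t 14.7 pos [ 0.5288 -0.321   0.0018] jaw 1.07 tilt z [-1.0e+00  1.1e-03  8.0e-04] F [ 0.3  0.  -1.9] gap 0.0588
shift cm [ 0.28 -0.07 -0.05] ax 0.07
level: ay 0.04 az -0.06
```

Request:
servo_tool([
  {"dx": 0.15, "dy": -0.05, "dz": -0.05, "ax": 0, "ay": 0, "az": 0},
  {"dx": 0.1, "dy": 0, "dz": 0, "ax": 0, "ay": 0, "az": 0},
  {"dx": 0.1, "dy": 0, "dz": 0, "ax": 0, "ay": 0, "az": 0},
  {"dx": 0, "dy": 0, "dz": 0, "ax": 0, "ay": 0, "az": 0},
])

```text
time_s: 15.03
eef_pos: [0.5285, -0.3206, 0.0002]
ee_rot: [56.1, 89.8, -32.9]
contact_force: [-0.2, 0.4, -1.7]
finger_gap: 0.0586
```

```bash
python3 - <<'E'
from h import *
go([.528,-.3205,-.001],1)
for f,c in(('top',(380,530,190,300,5)),('scene',(90,220,210,335,5))):
  p=snapshot(f); im,o=crop(p,*c)
  cv2.imwrite('pics/k2%s.png'%f,im)
E
```

```text
t 15.03 pos [ 5.285e-01 -3.206e-01  2.000e-04] jaw 1.08 tilt z [-1.      0.0025  0.0017] F [-0.2  0.4 -1.7] gap 0.0586
shift cm [ 0.12 -0.05 -0.01] ax 0.08
level: ay 0.10 az -0.14
```

View pics/k2scene.png

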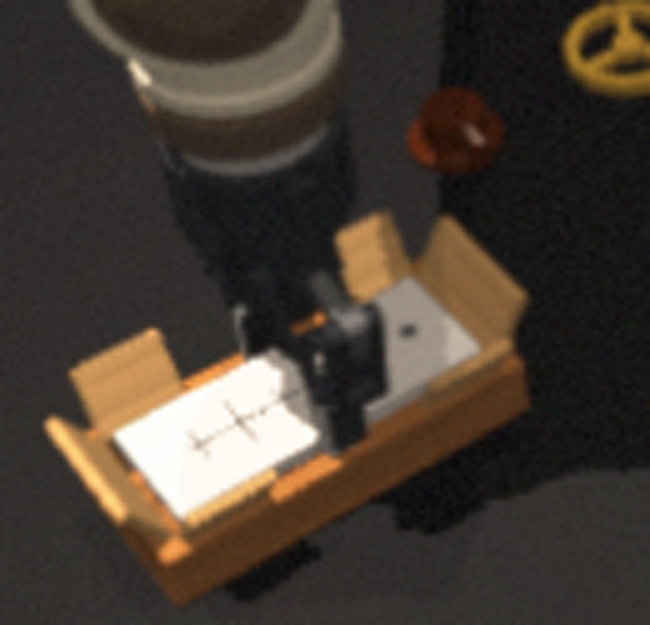

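Request:
servo_tool([
  {"dx": 0.1, "dy": -0.03, "dz": 0, "ax": 0, "ay": 0.1, "az": -0.14},
  {"dx": 0.1, "dy": 0, "dz": 0, "ax": 0, "ay": 0, "az": 0},
  {"dx": 0, "dy": 0, "dz": 0, "ax": 0, "ay": 0, "az": 0},
])

```text
time_s: 15.38
eef_pos: [0.5287, -0.3206, 0.0001]
ee_rot: [79.0, 89.9, -9.9]
contact_force: [-0.5, 1.4, -1.7]
finger_gap: 0.0587
```

Request:
servo_tool([
  {"dx": 0, "dy": 0, "dz": 0, "ax": 0, "ay": 0, "az": 0},
  {"dx": 0, "dy": 0, "dz": 0, "ax": 0, "ay": 0, "az": 0},
  {"dx": 0, "dy": 0, "dz": 0, "ax": 0, "ay": 0, "az": 0},
  {"dx": 0, "dy": 0, "dz": 0, "ax": 0, "ay": 0, "az": 0},
  {"dx": 0, "dy": 0, "dz": 0, "ax": 0, "ay": 0, "az": 0},
], grip=0)

```text
time_s: 15.8
eef_pos: [0.5293, -0.321, 0.0001]
ee_rot: [70.7, 89.8, -18.2]
contact_force: [-0.2, 0.4, -0.1]
finger_gap: 0.0856
```

```bash
python3 - <<'E'
from h import *
go([.528,-.3205,-.001],1)
for f,c in(('top',(380,530,190,300,5)),('scene',(90,220,210,335,5))):
  p=snapshot(f); im,o=crop(p,*c)
  cv2.imwrite('pics/k3%s.png'%f,im)
E
```

```text
t 15.8 pos [ 5.293e-01 -3.210e-01  1.000e-04] jaw 1.09 tilt z [-1.0e+00  2.5e-03  9.0e-04] F [-0.2  0.4 -0.1] gap 0.0856
shift cm [ 0.11 -0.13 -0.05] ax 0.09
level: ay 0.05 az -0.14
```

View pics/k3scene.png

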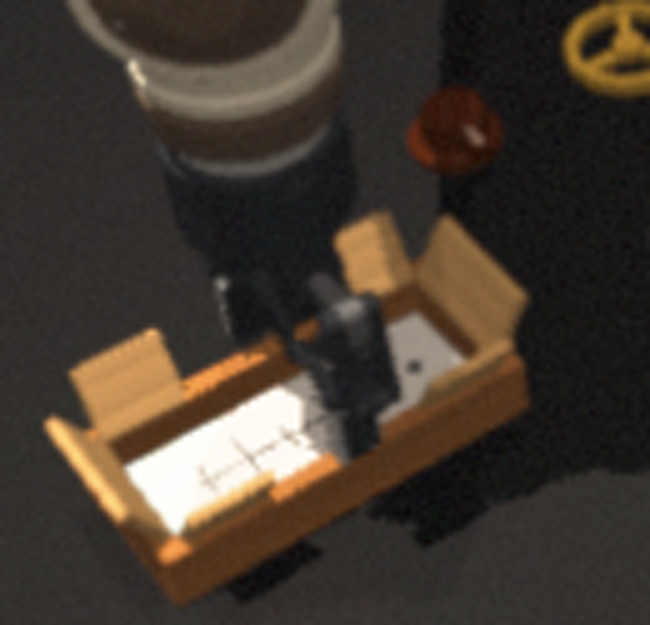

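Dropped in. I'll back the gripper out upward and check.

Request:
servo_tool([
  {"dx": -1, "dy": 0, "dz": 0, "ax": 0, "ay": 0, "az": 0},
  {"dx": -2, "dy": 0, "dz": 0, "ax": 0, "ay": 0, "az": 0},
  {"dx": -3, "dy": 0, "dz": 0, "ax": 0, "ay": 0, "az": 0},
  {"dx": -3, "dy": 0, "dz": 0, "ax": 0, "ay": 0, "az": 0},
  {"dx": -3, "dy": 0, "dz": 0, "ax": 0, "ay": 0, "az": 0},
  {"dx": -1, "dy": -3, "dz": 0, "ax": 0, "ay": 0, "az": 0},
  {"dx": 0, "dy": -3, "dz": 0, "ax": 0, "ay": 0, "az": 0},
  {"dx": 0, "dy": -3, "dz": 0, "ax": 0, "ay": 0, "az": 0},
])

```text
time_s: 16.57
eef_pos: [0.4398, -0.3218, 0.1387]
ee_rot: [71.3, 89.9, -17.4]
contact_force: [-0.3, -0.8, 0.8]
finger_gap: 0.0853
```

Request:
servo_tool([
  {"dx": 0, "dy": -3, "dz": 0, "ax": 0, "ay": 0, "az": 0},
  {"dx": 0, "dy": -3, "dz": 0, "ax": 0, "ay": 0, "az": 0},
  {"dx": 0, "dy": -2, "dz": 0, "ax": 0, "ay": 0, "az": 0},
  {"dx": 0, "dy": 0, "dz": 0, "ax": 0, "ay": 0, "az": 0},
  {"dx": 0, "dy": 0, "dz": 0, "ax": 0, "ay": 0, "az": 0},
])

```text
time_s: 16.98
eef_pos: [0.3527, -0.3238, 0.145]
ee_rot: [48.3, 89.5, -40.5]
contact_force: [0.6, 0.5, -0.4]
finger_gap: 0.0852
```

```bash
python3 - <<'E'
from h import *
go([.528,-.3205,-.001],1)
for f,c in(('top',(380,530,190,300,5)),('scene',(90,220,210,335,5))):
  p=snapshot(f); save(p,'full_%s.png'%f); im,o=crop(p,*c)
  lines(im,p,F(1,[.528,-.3205,.006]),GAU,(0,200,0),c[4],o)
  cv2.imwrite('pics/k4%s.png'%f,im)
  u0,u1,v0,v1,_=c
  ys,xs=np.mgrid[v0:v1,u0:u1];uv=np.c_[xs.ravel(),ys.ravel()];W=pix2w(p,uv)*1000
  C=p['color'][uv[:,1],uv[:,0]].astype(int)
  m=(C.min(1)>150)&(C.max(1)-C.min(1)<25)&(W[:,2]>0)&(W[:,2]<60)&(abs(W[:,0]-528)<45)
  A=W[m];co=np.linalg.lstsq(np.c_[A[:,:2]-A[:,:2].mean(0),np.ones(len(A))],A[:,2],rcond=None)[0]
  r=cv2.minAreaRect(pix2w(p,uv[m],.016)[:,:2].astype(np.float32)*1000)
  print(f,m.sum(),'plane',co.round(3),'rect',r)
  for q in('dome','knob','adapter'): print(q,[(round(t['p'],2),c2w(p,t['location']).round(3).tolist()) for t in mark_of(q,p)][:1])
E
```

```text
t 16.98 pos [ 0.3527 -0.3238  0.145 ] jaw 1.2 tilt z [-1.      0.0071  0.0063] F [ 0.6  0.5 -0.4] gap 0.0852
shift cm [14.72 17.43 -0.05] ax 0.2
level: ay 0.36 az -0.40
top 1816 plane [-1.1000e-02  1.0000e-03  1.6825e+01] rect ((529.4217529296875, -320.2204284667969), (60.90024948120117, 149.3756866455078), 1.2063058614730835)
dome [(0.81, [0.714, -0.16, 0.002])]
knob [(0.74, [0.393, -0.165, 0.003])]
adapter [(0.73, [0.394, -0.051, 0.002])]
scene 1025 plane [ 7.5000e-02 -1.0000e-02  1.6638e+01] rect ((522.01318359375, -321.642578125), (50.865665435791016, 149.52658081054688), 1.0628310441970825)
dome [(0.73, [0.706, -0.166, 0.004])]
knob [(0.65, [0.392, -0.162, -0.003])]
adapter [(0.83, [0.394, -0.057, 0.0])]
```

View pics/k4top.png

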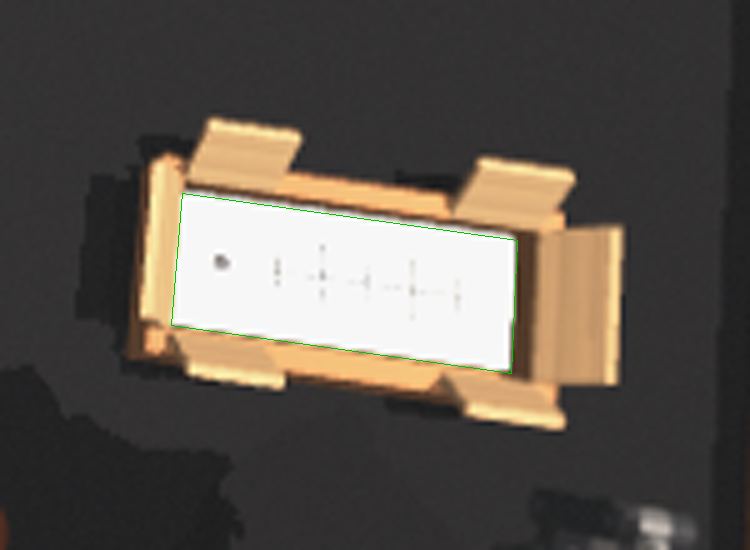

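View pics/k4scene.png

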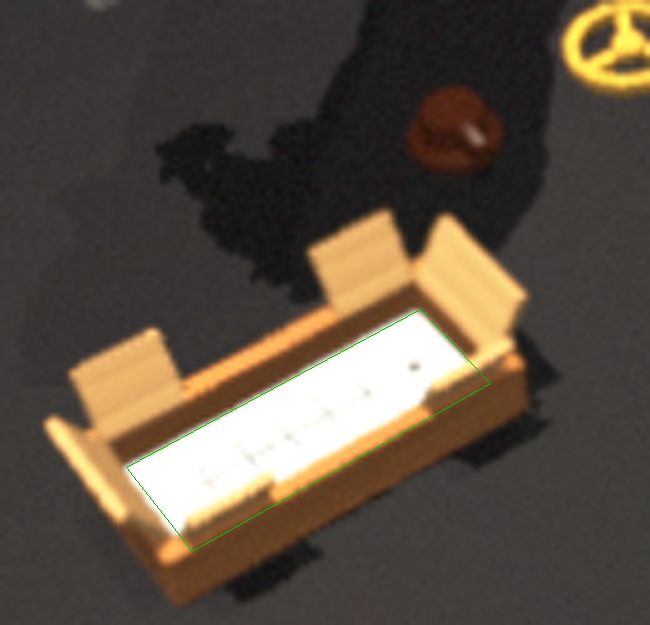

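```bash
python3 - <<'E'
from h import *
print(workorder.sign_off())
E
```

```text
the job is handed in; nothing more can be done
None
```

I slid the gauge plate into the fence corner, then picked it up, lowered it into the oak well's mouth and let it go. It now lies flat in the pocket, and the job is handed in at about 17 s of the 69 s. No verdict was reported.

- **Corner:** I pushed the plate against the rail with about 8 N. I then slid it along to the stop bar, whose face came out at about y = 3.5 mm in the fence frame. I held it there at 6 to 10 N for well over 0.15 s, with the jaws about 0.3° off the rail.
- **Into the well:** The plate was still held when its underside was about 30 mm above the desk, well below the rim. I released it there, backed the gripper out upward and moved it clear.
- **Last checks:**
  - **Plate in the well:** In the top view it sits about 1.5 mm from my estimate of the well's centre. Yaw is within 0.3°, and its top is about 16.7 mm up, which matches resting on the floor. The slope was 0.011.
  - **Other things:** The bystanders read within 6 mm of where they started, which is about the detector's error.
- **Disagreements:**
  - **Fingertip position:** The fingertips really sit about 34 mm behind where the reported TCP implies. My first two grip attempts therefore closed in the air above the plate, and I used the depth images from then on.
  - **Slope in the scene view:** The scene camera's plane fit gave a slope of 0.075 and a centre about 6 mm off. Part of the plate is hidden behind the near wall there, so I trusted the top view.

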